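# Kit out the leather-care chest

### The arm

A 6-joint arm with a two-finger parallel gripper is mounted at the origin on the work surface. World frame = base frame: x ahead of the robot, y to its left, z up, the work surface at z = 0. Lengths are in m, angles in degrees, forces in N, time in s.
With the tool pointing down it reaches from about 0.4 to 0.825 m from the base axis. Payload 7 kg.
Tool frame: the origin (TCP) lies at the very end of the fingers, on their centre line; the grasp point (between the pads) lies 19 mm behind it (ctrl.grip_point_offset is the distance from the TCP to the grasp point, in m); x points along the fingers, z is the direction in which the jaws open and shut, and the axes are right-handed (so a half turn about x gives the same grasp; the last joint's range is limited). The gripper opens to 88 mm and grips with 3 to 60 N. Pads are 19 mm wide; open, the fingers measure 130 mm over their backs; the gripper's body (78 mm by 193 mm) begins 47 mm behind the grasp point.
Start: joints at [-51.79, 20.546, 0.682, 0, -70.136, -16.507], TCP at [0.25, -0.627, 0.227] pointing down, gripper open.
Joint ranges: [-176.03, 176.03], [-82.01, 121.73], [-58.28, 71.71], [-173.87, 95.51], [-174.79, -0.11], [-173.66, 173.66]. Speed limits (degrees/s): [136.94, 136.94, 172.46, 180, 180, 180].

### API

Orientations are given as [roll, pitch, yaw] about the fixed x, y, z axes, in that order (R = Rz(yaw) Ry(pitch) Rx(roll)).
In Python, from plant import get_obs, snapshot, calibration, close_job, ctrl gives the robot as it stands.
- The arm moves only by the tool move_arm, never from a script. Its argument "commands" is a list that holds one entry, the list of rows, each a list of 4 numbers: the shift along the tool's x, y, z in cm, then the turn about the tool's x in rad. In form: [[[dx, dy, dz, spin], ...]]. A call has 1 to 8 rows; each row shifts and turns the commanded pose from where the row before left it, along the tool's axes as they then stand; what a row does not reach is not made up. A row lasts 1/10 s, in which the tool goes at most 50 mm and 8.59 degrees, less where a joint would pass 70% of its speed; a pose out of reach is approached as far as the arm can. A call with a gripper value outside its range is refused whole. "jaw" is the finger opening in cm, from 0 to 8.76, set as the call begins (left out, the last holds). The fingers move at their own pace and stop on an object; the grip force is fixed at half the most. Time passes only in rows, so rows that do not move let the fingers close. It gives the time, the measured TCP pose, the force and the opening at its end, in the units of the state.
- get_obs(): the state, without advancing time (a new reading comes with each control period).
- snapshot(name): name is "scene" or "top" or "wrist"; returns (picture, depth): 480x640x3 uint8, red, green, blue; 480x640 float32, m along the optical axis (not along the pixel's ray), 0 where there is no reading.
- calibration(name): a dict with "mtx" (3x3 intrinsics, pixels), "T" (4x4, takes a point from camera to world coordinates); the wrist camera has in their place "tool_from_camera" (4x4, takes a point from camera to tool coordinates, whose origin is the TCP and whose axes are the tool frame's). Camera axes: x right, y up, looking along -z (the intrinsics and any distortion apply to the point x, -y, -z); pixel columns grow to the right and rows downward; lengths in m; the calibration is good to about 2 mm. A picture is of the moment at which its call begins: read the wrist's pose just before it. calibration takes no time and is no camera call.
- close_job(): hands the job in, once; it reports no verdict.
The state is a dict: "clock": time; "joint_pos": joint angles; "qvel": joint speeds; "tau": joint torques, N m; "tool_pos": TCP position; "orientation": TCP orientation; "force": force on the tool from outside, world axes, zero at the start; "moment": the same for the moment, N m; "opening": finger opening in m.
Only numpy, scipy, OpenCV 4.12 (cv2) and the standard library are available. Lean on these libraries where they do the work, as an engineer would, in place of code of your own. Each camera call takes 0.05 s, during which the arm holds its last target. There are 200 camera calls.

### The job

Open the care chest by swinging its brass side stay by the wooden grip up and over, past centre, and let go so that the stay alone holds the lid up; then stand every dye bottle from the green mat upright in the chest's front cells, one bottle to a cell, any order. When all the bottles are in, swing the stay back and lower the lid fully shut by hand, without ever letting it drop. Leave the other things on the bench where they are.

Things in the scene. Friction and masses are not known exactly. Their poses are not given: they have to be found in the camera images.
- chest: Leather-covered care chest fixed to the bench, 220 (its x) x 396 (y) mm, 116 high shut. Origin: centre of its underside; z up, -x its front (robot side), -y its right end, where the stay is. Tray: walls 8 mm thick, 60 high; floor 8 mm thick. Along the front, six open cells in one row along y; behind them a trough that already holds a brush and a tin.
- chest_lid (a joint): Lid hinge, rad: 0 shut, about 1.07 standing on the locked stay. A 0.55 kg shell 56 mm deep, hinged along the rear wall's top edge (chest x = 110, z = 60 mm), always linked to the stay. Only the stay holds it: let go well short of over-centre, it drops shut. Open, its front edge is about 253 mm above the bench at chest x = +5 mm, so it overhangs the trough but not the cells.
- stay (a joint): Lower arm of the folding brass stay on the chest's right end, rad: 0 lid shut, arm level, pointing to the chest's front; grows as its grip swings up and over to the rear, raising the lid through the upper arm. Dead centre (arms in line, lid highest) at 2.28 (let go a little before, it may fall either way); beyond it the weight drives it on to its stop at 2.44 and it holds alone. Needs at most about 10 N at the grip.
- stay_grip (a point): Middle of the stay's wooden grip: round bar 17 mm thick, 60 mm long along the chest's y, free to spin on its pin, its middle 69 mm outside the chest's right end. Circles stay_pivot at 70 mm radius: at joint stay = s it is at stay_pivot + 70 mm x (-cos s along chest x, sin s up). 42 mm above the bench at s = 0.
- stay_pivot (a point): Point on the stay's lower pivot axis (the chest's y), opposite the middle of the grip: (-40, -267, 42) mm in the chest's frame. Nothing is there to touch.
- cell0 (a point): Centre of cell 0's floor, 8 mm above the bench; cell 0 is at the chest's right end (next to the stay), 5 at the left, 64 mm apart. A cell is 68 mm (chest x) by 60 mm (chest y); dividers between cells rise to 42 mm above the bench, the wall behind them to 50 mm, the front and end walls to 60 mm.
- cell1 (a point): Centre of cell 1's floor, 8 mm above the bench; cell 0 is at the chest's right end (next to the stay), 5 at the left, 64 mm apart. Size as cell0.
- cell2 (a point): Centre of cell 2's floor, 8 mm above the bench; cell 0 is at the chest's right end (next to the stay), 5 at the left, 64 mm apart. Size as cell0.
- cell3 (a point): Centre of cell 3's floor, 8 mm above the bench; cell 0 is at the chest's right end (next to the stay), 5 at the left, 64 mm apart. Size as cell0.
- cell4 (a point): Centre of cell 4's floor, 8 mm above the bench; cell 0 is at the chest's right end (next to the stay), 5 at the left, 64 mm apart. Size as cell0.
- cell5 (a point): Centre of cell 5's floor, 8 mm above the bench; cell 0 is at the chest's right end (next to the stay), 5 at the left, 64 mm apart. Size as cell0.
- bottle0: Squat glass bottle of brown edge dye, thick-footed, with a paper label and a tall cream brush cap: round body 50 mm across and 40 mm high, then the straight cap, 28 mm across, from 45 to 90 mm; 90 mm in all, 0.08 to 0.17 kg. Origin at the centre of its underside, z up through the cap. Starts upright on a 4 mm thick green mat to the left of the chest. May be absent.
- bottle1: Squat glass bottle of orange-tan edge dye, thick-footed, with a paper label and a tall cream brush cap: round body 50 mm across and 40 mm high, then the straight cap, 28 mm across, from 45 to 90 mm; 90 mm in all, 0.08 to 0.17 kg. Origin at the centre of its underside, z up through the cap. Starts upright on a 4 mm thick green mat to the left of the chest. May be absent.
- bottle2: Squat glass bottle of black edge dye, thick-footed, with a paper label and a tall cream brush cap: round body 50 mm across and 40 mm high, then the straight cap, 28 mm across, from 45 to 90 mm; 90 mm in all, 0.08 to 0.17 kg. Origin at the centre of its underside, z up through the cap. Starts upright on a 4 mm thick green mat to the left of the chest. May be absent.
- bottle3: Squat glass bottle of dark red edge dye, thick-footed, with a paper label and a tall cream brush cap: round body 50 mm across and 40 mm high, then the straight cap, 28 mm across, from 45 to 90 mm; 90 mm in all, 0.08 to 0.17 kg. Origin at the centre of its underside, z up through the cap. Starts upright on a 4 mm thick green mat to the left of the chest. May be absent.
- bottle4: Squat glass bottle of dark blue edge dye, thick-footed, with a paper label and a tall cream brush cap: round body 50 mm across and 40 mm high, then the straight cap, 28 mm across, from 45 to 90 mm; 90 mm in all, 0.08 to 0.17 kg. Origin at the centre of its underside, z up through the cap. Starts upright on a 4 mm thick green mat to the left of the chest. May be absent.
- bottle5: Squat glass bottle of dark green edge dye, thick-footed, with a paper label and a tall cream brush cap: round body 50 mm across and 40 mm high, then the straight cap, 28 mm across, from 45 to 90 mm; 90 mm in all, 0.08 to 0.17 kg. Origin at the centre of its underside, z up through the cap. Starts upright on a 4 mm thick green mat to the left of the chest. May be absent.
- wax_tin: Aluminium wax tin with a red top, 60 mm across, 30 mm high, standing on the mat among the bottles; not part of the job. Origin: centre of its underside.
- thread_spool: Wooden spool of cream thread, 44 mm across, 56 mm high; not part of the job. Origin: centre of its underside.
- mallet: Rawhide mallet lying flat, head 60 x 100 x 60 mm, 220 mm long; not part of the job. Origin: centre of its underside.
- awl: Awl with a dark wooden haft, 160 mm long; not part of the job. Origin: centre of its underside.
- slicker: Wooden edge slicker, 130 x 26 x 18 mm; not part of the job. Origin: centre of its underside.
- rivet_box: Open wooden box of rivets, 90 x 120 x 30 mm; not part of the job. Origin: centre of its underside.
- polish_brush: Polishing brush lying on its bristles, 160 x 40 x 42 mm; not part of the job. Origin: centre of its underside.

How it is judged (in metres and radians):
On the way, in this order (a step that is already met when the one before it is completed fails the run):
1. the stay, past over-centre, holds the lid up alone, untouched by the fingers, for 0.8 s (value of joint stay above 2.33 rad and value of joint chest_lid above 0.95 rad and contact force between the fingers and chest below 0.2 N), for 0.8 s.
2. with the lid standing open on the stay, all bottles present stand upright in cells, at rest, let go (value of joint stay above 2.33 rad and value of joint chest_lid above 0.95 rad and (horizontal distance between bottle0 and cell0 below 0.015 m or horizontal distance between bottle0 and cell1 below 0.015 m or horizontal distance between bottle0 and cell2 below 0.015 m or horizontal distance between bottle0 and cell3 below 0.015 m or horizontal distance between bottle0 and cell4 below 0.015 m or horizontal distance between bottle0 and cell5 below 0.015 m) and height (world z) of each of bottle0, bottle1, bottle2, bottle3, bottle4, bottle5 below 0.016 m and angle between each of bottle0, bottle1, bottle2, bottle3, bottle4, bottle5's own z axis and vertical below 0.12 rad and contact force between the fingers and bottle0 below 0.2 N and linear speed of each of bottle0, bottle1, bottle2, bottle3, bottle4, bottle5 below 0.03 m/s and (horizontal distance between bottle1 and cell0 below 0.015 m or horizontal distance between bottle1 and cell1 below 0.015 m or horizontal distance between bottle1 and cell2 below 0.015 m or horizontal distance between bottle1 and cell3 below 0.015 m or horizontal distance between bottle1 and cell4 below 0.015 m or horizontal distance between bottle1 and cell5 below 0.015 m) and contact force between the fingers and bottle1 below 0.2 N and (horizontal distance between bottle2 and cell0 below 0.015 m or horizontal distance between bottle2 and cell1 below 0.015 m or horizontal distance between bottle2 and cell2 below 0.015 m or horizontal distance between bottle2 and cell3 below 0.015 m or horizontal distance between bottle2 and cell4 below 0.015 m or horizontal distance between bottle2 and cell5 below 0.015 m) and contact force between the fingers and bottle2 below 0.2 N and (horizontal distance between bottle3 and cell0 below 0.015 m or horizontal distance between bottle3 and cell1 below 0.015 m or horizontal distance between bottle3 and cell2 below 0.015 m or horizontal distance between bottle3 and cell3 below 0.015 m or horizontal distance between bottle3 and cell4 below 0.015 m or horizontal distance between bottle3 and cell5 below 0.015 m) and contact force between the fingers and bottle3 below 0.2 N and (horizontal distance between bottle4 and cell0 below 0.015 m or horizontal distance between bottle4 and cell1 below 0.015 m or horizontal distance between bottle4 and cell2 below 0.015 m or horizontal distance between bottle4 and cell3 below 0.015 m or horizontal distance between bottle4 and cell4 below 0.015 m or horizontal distance between bottle4 and cell5 below 0.015 m) and contact force between the fingers and bottle4 below 0.2 N and (horizontal distance between bottle5 and cell0 below 0.015 m or horizontal distance between bottle5 and cell1 below 0.015 m or horizontal distance between bottle5 and cell2 below 0.015 m or horizontal distance between bottle5 and cell3 below 0.015 m or horizontal distance between bottle5 and cell4 below 0.015 m or horizontal distance between bottle5 and cell5 below 0.015 m) and contact force between the fingers and bottle5 below 0.2 N), for 0.3 s.
At the end, for the whole second after the job is handed in: Every bottle present stands in a cell of its own: its origin within 15 mm of a cell's centre, less than 16 mm above the bench, tilted less than 0.12 rad, at rest; the lid is shut (joint below 0.04 rad), the stay folded (below 0.08 rad), and the robot has let go ((horizontal distance between bottle0 and cell0 below 0.015 m or horizontal distance between bottle0 and cell1 below 0.015 m or horizontal distance between bottle0 and cell2 below 0.015 m or horizontal distance between bottle0 and cell3 below 0.015 m or horizontal distance between bottle0 and cell4 below 0.015 m or horizontal distance between bottle0 and cell5 below 0.015 m) and height (world z) of each of bottle0, bottle1, bottle2, bottle3, bottle4, bottle5 below 0.016 m and angle between each of bottle0, bottle1, bottle2, bottle3, bottle4, bottle5's own z axis and vertical below 0.12 rad and contact force between the fingers and bottle0 below 0.2 N and linear speed of each of bottle0, bottle1, bottle2, bottle3, bottle4, bottle5 below 0.03 m/s and (horizontal distance between bottle1 and cell0 below 0.015 m or horizontal distance between bottle1 and cell1 below 0.015 m or horizontal distance between bottle1 and cell2 below 0.015 m or horizontal distance between bottle1 and cell3 below 0.015 m or horizontal distance between bottle1 and cell4 below 0.015 m or horizontal distance between bottle1 and cell5 below 0.015 m) and contact force between the fingers and bottle1 below 0.2 N and (horizontal distance between bottle2 and cell0 below 0.015 m or horizontal distance between bottle2 and cell1 below 0.015 m or horizontal distance between bottle2 and cell2 below 0.015 m or horizontal distance between bottle2 and cell3 below 0.015 m or horizontal distance between bottle2 and cell4 below 0.015 m or horizontal distance between bottle2 and cell5 below 0.015 m) and contact force between the fingers and bottle2 below 0.2 N and (horizontal distance between bottle3 and cell0 below 0.015 m or horizontal distance between bottle3 and cell1 below 0.015 m or horizontal distance between bottle3 and cell2 below 0.015 m or horizontal distance between bottle3 and cell3 below 0.015 m or horizontal distance between bottle3 and cell4 below 0.015 m or horizontal distance between bottle3 and cell5 below 0.015 m) and contact force between the fingers and bottle3 below 0.2 N and (horizontal distance between bottle4 and cell0 below 0.015 m or horizontal distance between bottle4 and cell1 below 0.015 m or horizontal distance between bottle4 and cell2 below 0.015 m or horizontal distance between bottle4 and cell3 below 0.015 m or horizontal distance between bottle4 and cell4 below 0.015 m or horizontal distance between bottle4 and cell5 below 0.015 m) and contact force between the fingers and bottle4 below 0.2 N and (horizontal distance between bottle5 and cell0 below 0.015 m or horizontal distance between bottle5 and cell1 below 0.015 m or horizontal distance between bottle5 and cell2 below 0.015 m or horizontal distance between bottle5 and cell3 below 0.015 m or horizontal distance between bottle5 and cell4 below 0.015 m or horizontal distance between bottle5 and cell5 below 0.015 m) and contact force between the fingers and bottle5 below 0.2 N and value of joint chest_lid below 0.04 rad and value of joint stay below 0.08 rad and contact force between the fingers and chest below 0.2 N); the robot touches nothing.
It fails at once if the lid is let drop (falls faster than 2.5 rad/s) (velocity of joint chest_lid below -2.5 rad/s).
It fails at once if another thing on the bench is moved more than 40 mm (distance of any of wax_tin, thread_spool, mallet, awl, slicker, rivet_box, polish_brush from where it was at the start of the episode above 0.04 m).
Of bottle0, bottle1, bottle2, bottle3, bottle4, bottle5 only 4 to 6 are there at a start; the rules pass over those that are not, and their reading is None.
At some moment in a run one of bottle0, bottle1, bottle2, bottle3, bottle4, bottle5 may be knocked a few centimetres aside while the robot is not near it.
It also fails if it takes over 210 s, if anything falls off the work surface, if the arm or the gripper's body presses on something with over 40 N, if the wrist force passes 120 N, or if a joint passes its speed limit or range.

## Working session

There is one attempt and no reset: what is moved stays moved. The work goes in short steps, Python scripts to look and compute and a tool call to move; the robot and the scene stay as the last step left them, time stands still between calls to the robot, and variables do not carry over. Pictures are saved under pics/ and viewed, about 12 in all and at most 16, crops included, and the job is handed in when it is done.

Besides the shell and the picture viewer there is one more tool, called after "Request:" as a command line: name --argument value ..., lists and objects as JSON in quotes. move_arm: Moves the arm, as the interface text tells. Its arguments: {"type":"object","properties":{"commands":{"type":"array"},"jaw":{"type":"number"}},"required":["commands"]}

```bash
ls; mkdir -p pics; cat > h.py <<'E'
import numpy as np, cv2
from plant import get_obs, snapshot, calibration, close_job, ctrl
from scipy.spatial.transform import Rotation as Ro
def toolT(o):
    T=np.eye(4);T[:3,:3]=Ro.from_euler('xyz',o['orientation'],degrees=True).as_matrix();T[:3,3]=o['tool_pos'];return T
def take(n):
    o=get_obs();p,d=snapshot(n);c=calibration(n)
    T=c['T'] if 'T' in c else toolT(o)@np.array(c['tool_from_camera'])
    return p,d,np.array(c['mtx']),np.array(T)
def cloud(d,K,T):
    v,u=np.mgrid[0:d.shape[0],0:d.shape[1]]
    P=np.stack([(u-K[0,2])/K[0,0]*d,-(v-K[1,2])/K[1,1]*d,-d],-1)
    return P@T[:3,:3].T+T[:3,3]
def save(n,p): cv2.imwrite('pics/'+n+'.png',p[...,::-1])
E
python3 - <<'E'
from h import *
print(get_obs()); print(calibration('top').keys(), ctrl.grip_point_offset)
for n in('scene','top'):
    p,d,K,T=take(n);save(n+'0',p);np.savez(n+'0',p=p,d=d,K=K,T=T);print(n,K,T,(d==0).mean())
E
```

```text
pics
{'clock': 0.0, 'joint_pos': array([-5.17904391e+01,  2.05907136e+01,  6.34360214e-01, -1.77479314e-02,
       -7.01361319e+01, -1.65086930e+01]), 'qvel': array([ 0.04132669,  0.0744016 ,  0.05738134, -0.04810979,  0.02584723,
       -0.02566873]), 'tau': array([ 1.22804955e-03, -5.82709301e+01,  2.93069923e+01,  6.99733436e+00,
        7.13152884e-03, -1.55264620e-04]), 'tool_pos': array([ 0.24939365, -0.62672121,  0.22564275]), 'orientation': array([  6.28388709,  89.90602136, 117.97871102]), 'force': array([ 0.68553752,  1.46901196, -0.00309814]), 'moment': array([ 0.00072796,  0.00366828, -0.01101943]), 'opening': 0.08765852793615071}
dict_keys(['mtx', 'T']) 0.0188
scene [[535.07668025   0.         323.53804843]
 [  0.         535.07668025 239.85063012]
 [  0.           0.           1.        ]] [[-0.66476971 -0.47400655  0.57740715  1.27883474]
 [ 0.74695249 -0.40936459  0.52391088  0.60069855]
 [-0.01196715  0.7795758   0.62619355  0.89009017]
 [ 0.          0.          0.          1.        ]] 0.0039713541666666664
top [[497.70476681   0.         323.62038976]
 [  0.         497.70476681 236.93747944]
 [  0.           0.           1.        ]] [[ 0.02599968  0.99579298 -0.08786561  0.42641309]
 [-0.99964972  0.02546386 -0.00721371 -0.04527996]
 [-0.00494596  0.08802239  0.99610622  1.24824632]
 [ 0.          0.          0.          1.        ]] 0.0038216145833333335
```

View pics/top0.png

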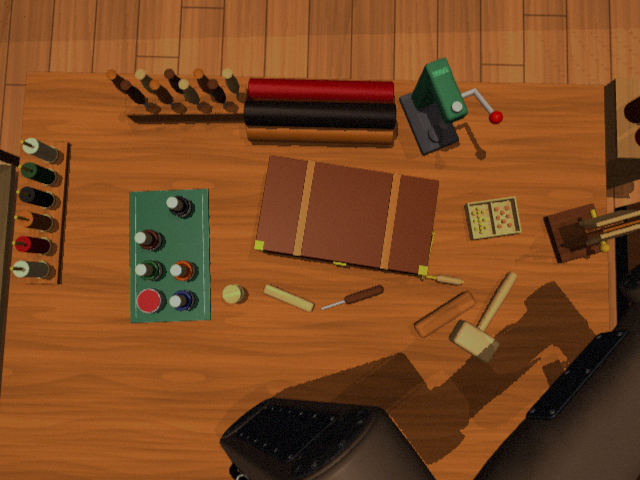

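View pics/scene0.png

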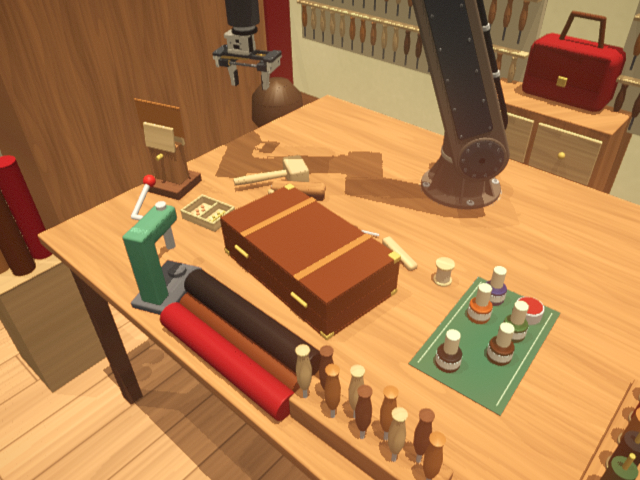

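The top view shows five bottles on the mat, with caps near (178,206), (147,240), (148,270), (181,270) and (181,300). The wax tin is at (149,301), the chest is centred near (348,215), and the grip is near (442,280). I'll measure the chest and caps from depth.

```bash
python3 - <<'E'
from h import *
z=np.load('top0.npz');p,d,K,T=z['p'],z['d'],z['K'],z['T']
W=cloud(d,K,T)
m=(abs(W[...,2]-.116)<.008)
m[:,:230]=0;m[:150]=0;m[290:]=0;m[:,450:]=0
n,l,s,c=cv2.connectedComponentsWithStats(m.astype(np.uint8));i=1+s[1:,4].argmax()
q=W[l==i];print('chest z',np.median(q[:,2]),len(q))
r=cv2.minAreaRect((q[:,:2]*1000).astype(np.float32));print(r,cv2.boxPoints(r))
# caps
m=(W[...,2]>.082)&(W[...,2]<.105);m[:,:130]=0;m[:,212:]=0;m[:185]=0;m[325:]=0
n,l,s,c=cv2.connectedComponentsWithStats(m.astype(np.uint8))
for i in range(1,n):
    if s[i,4]>20:
        q=W[l==i];rr=cv2.minEnclosingCircle((q[:,:2]*1000).astype(np.float32));print('cap',c[i],s[i,4],q.mean(0),rr)
# everything z>0.015 near the front right
g=W[270:292,425:465];k=g[...,2]>.03
print('grip pts',[(np.round(a*1000).astype(int).tolist()) for a in g[k][::6]])
for nm,(u0,v0,u1,v1) in dict(mallet=(448,268,520,362),brush=(410,288,478,340),spool=(220,282,248,308),awl=(318,282,388,312),tin=(135,288,163,314),slick=(260,282,318,314)).items():
    g=W[v0:v1,u0:u1];k=(g[...,2]>.010)&(g[...,2]<.11);print(nm,g[k].min(0),g[k].max(0),np.median(g[k],0))
E
```

```text
chest z 0.11661082133736389 16388
((581.528564453125, -88.9969482421875), (398.2235412597656, 222.86260986328125), 82.6935043334961) [[ 445.67963  -272.32043 ]
 [ 666.7326   -300.66345 ]
 [ 717.3775     94.32654 ]
 [ 496.32452   122.669556]]
cap [172.25203252 201.89430894] 123 [0.60176175 0.32046669 0.09337557] ((602.4884033203125, 321.3028259277344), 14.231624603271484)
cap [140.50387597 236.93023256] 129 [0.51736957 0.39024118 0.09348915] ((517.2019653320312, 392.01220703125), 14.720108985900879)
cap [141.03125 268.65625] 128 [0.44358902 0.38480143 0.09321245] ((443.6756286621094, 385.81146240234375), 13.89879322052002)
cap [176.02362205 269.45669291] 127 [0.44383701 0.30329756 0.09354035] ((443.759521484375, 304.3028259277344), 13.846576690673828)
cap [175.24603175 300.46031746] 126 [0.37248412 0.30138629 0.09349588] ((372.7625732421875, 302.3008117675781), 14.047268867492676)
grip pts [[457, -268, 119], [452, -269, 116], [449, -288, 45], [447, -290, 48], [448, -311, 36], [448, -323, 47], [444, -285, 48], [445, -299, 47], [445, -313, 52], [446, -329, 45], [446, -342, 48], [442, -2
[... 478 characters left out ...]
 1248]]
mallet [ 0.247988   -0.50862525  0.01002788] [ 0.46205791 -0.33661418  0.06662204] [ 0.33625632 -0.39900556  0.04536444]
brush [ 0.29253325 -0.4130326   0.01002788] [ 0.41107355 -0.25945491  0.066492  ] [ 0.33989283 -0.35298188  0.04226776]
spool [0.37061588 0.15823484 0.01039788] [0.4132903  0.20212728 0.0630226 ] [0.3918392  0.17947248 0.05637004]
awl [ 0.35976474 -0.18632319  0.0100376 ] [ 0.41990572 -0.03686311  0.02550471] [ 0.39457915 -0.13168533  0.0181406 ]
tin [0.33773433 0.3550701  0.01004333] [0.39819396 0.42442795 0.04213604] [0.36930096 0.38137945 0.03483503]
slick [ 0.35161651 -0.01460388  0.01031648] [0.41521241 0.11009081 0.0248383 ] [0.38417886 0.04746582 0.01758817]
```

```bash
cat >> h.py <<'E'
YAW=-7.3; C0=np.array([.5815,-.089])
def ch(x,y,z):
    a=np.radians(YAW);return np.array([C0[0]+x*np.cos(a)-y*np.sin(a),C0[1]+x*np.sin(a)+y*np.cos(a),z])
def cell(i): return ch(-.068,-.160+.064*i,.008)
def grip(s): return ch(-.04-.07*np.cos(s),-.267,.042+.07*np.sin(s)-ctrl.grip_point_offset)
def plan(tgts,jawdir):
    "jawdir: world heading of tool z wanted (deg, mod 180). spin first, then shifts"
    o=get_obs();T=toolT(o);p=T[:3,3];R=T[:3,:3]
    h=np.degrees(np.arctan2(R[1,2],R[0,2]));e=(jawdir-h+90)%180-90
    sp=-np.radians(e) # tool x down
    R=R@Ro.from_rotvec([sp,0,0]).as_matrix()
    print('tcp',p.round(4),'jaw heading',h.round(1),'spin',sp.round(3),'j6',o['joint_pos'][5].round(1),'F',np.round(o['force'],1),'open',round(o['opening'],4),'t',round(o['clock'],1))
    for t in tgts:
        print(np.round(t,4),'-> cm',(100*R.T@(np.array(t)-p)).round(2));p=np.array(t)
E
python3 - <<'E'
from h import *
g=grip(0)
plan([g+[0,0,.12],g],YAW)
plan([g+[0,0,.12],g],YAW+180)
E
```

```text
tcp [ 0.2494 -0.6268  0.2257] jaw heading 111.7 spin -1.065 j6 -16.5 F [-0.2 -0.1 -0.7] open 0.0877 t 0.1
[ 0.4385 -0.3399  0.1432] -> cm [  8.28 -30.85 -15.11]
[ 0.4385 -0.3399  0.0232] -> cm [ 1.2e+01  1.0e-02 -1.0e-02]
tcp [ 0.2494 -0.6268  0.2257] jaw heading 111.7 spin -1.065 j6 -16.5 F [-0.2 -0.1 -0.7] open 0.0877 t 0.1
[ 0.4385 -0.3399  0.1432] -> cm [  8.28 -30.85 -15.11]
[ 0.4385 -0.3399  0.0232] -> cm [ 1.2e+01  1.0e-02 -1.0e-02]
```

Request:
move_arm --commands '[[[0, 0, 0, -0.133], [0, 0, 0, -0.133], [0, 0, 0, -0.133], [0, 0, 0, -0.133], [0, 0, 0, -0.133], [0, 0, 0, -0.133], [0, 0, 0, -0.133], [0, 0, 0, -0.133]]]' --jaw 5

```text
clock: 0.9
tool_pos: [0.2495, -0.6269, 0.226]
orientation: [-57.7, 89.9, 115.2]
force: [-0.4, 0.3, -0.6]
opening: 0.0498
```

Request:
move_arm --commands '[[[0.5, -3.85, -1.9, 0], [0.5, -3.85, -1.9, 0], [0.5, -3.85, -1.9, 0], [0.5, -3.85, -1.9, 0], [0.5, -3.85, -1.9, 0], [0.5, -3.85, -1.9, 0], [0.5, -3.85, -1.9, 0], [0.5, -3.85, -1.9, 0]]]'

```text
clock: 1.7
tool_pos: [0.4402, -0.3394, 0.1862]
orientation: [-37.4, 90.0, 135.3]
force: [0.4, -1.3, -0.1]
opening: 0.0501
```

```bash
python3 - <<'E'
from h import *
g=grip(0)
plan([g+[0,0,.08],g],YAW)
p,d,K,T=take('wrist');save('w1',p)
W=cloud(d,K,T);m=(W[...,2]>.042)&(W[...,2]<.062)&(abs(W[...,0]-.4385)<.02)&(W[...,1]<-.31)&(W[...,1]>-.39)
print(m.sum(),W[m].mean(0),W[m].min(0),W[m].max(0))
E
```

```text
tcp [ 0.4402 -0.3394  0.1862] jaw heading 172.7 spin -0.001 j6 10.1 F [ 0.4 -1.3 -0.1] open 0.0501 t 1.7
[ 0.4385 -0.3399  0.1032] -> cm [8.3  0.07 0.16]
[ 0.4385 -0.3399  0.0232] -> cm [ 8.  0. -0.]
1500 [ 0.43574344 -0.34330502  0.04840648] [ 0.42483464 -0.37520963  0.0420688 ] [ 0.44709123 -0.3103729   0.05221332]
```

View pics/w1.png

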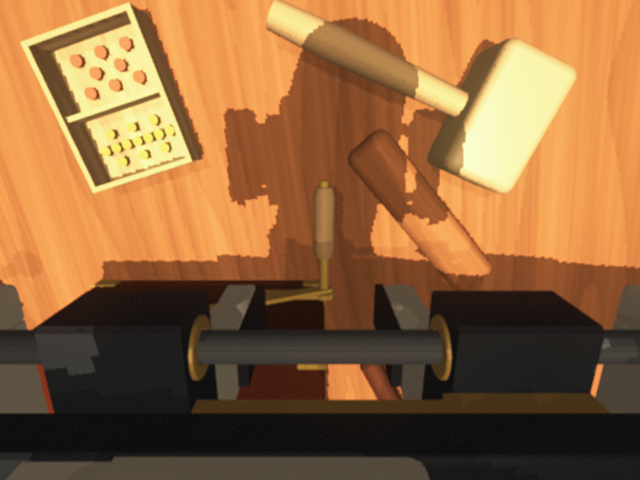

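The wrist view shows the grip at (323,220), between the fingers. The brush is well clear, its nearest edge about 70 mm to the right at that row. Descending.

Request:
move_arm --commands '[[[2.5, 0.05, 0.1, 0], [2.5, 0.05, 0.1, 0], [2.5, 0.05, 0.1, 0], [2.5, 0.05, 0.05, 0], [2.5, 0, 0, 0], [2, 0, 0, 0], [1.8, 0, 0, 0], [0, 0, 0, 0]]]'

```text
clock: 2.55
tool_pos: [0.434, -0.3418, 0.021]
orientation: [-15.2, 89.7, 157.4]
force: [-1.6, 0.3, -0.6]
opening: 0.0503
```

Request:
move_arm --commands '[[[0, 0, 0, 0], [0, 0, 0, 0], [0, 0, 0, 0], [0, 0, 0, 0], [0, 0, 0, 0], [0, 0, 0, 0]]]' --jaw 0.5

```text
clock: 3.15
tool_pos: [0.4363, -0.3427, 0.024]
orientation: [164.7, 89.9, -22.6]
force: [0.8, 0.9, 2.2]
opening: 0.0167
```

```bash
python3 - <<'E'
from h import *
ss=np.arange(0,2.45,.1).tolist()+[2.45]
T=toolT(get_obs());R=T[:3,:3]
P=np.array([grip(s) for s in ss]);print((P[0]-T[:3,3]).round(4),toolT(get_obs())[:3,3],get_obs()['force'],get_obs()['opening'])
D=100*np.diff(P,axis=0)@R
for s,d in zip(ss[1:],D):print(round(s,2),d.round(2).tolist())
E
```

```text
[ 0.0022  0.0028 -0.0008] [ 0.43629052 -0.3427018   0.02403431] [0.76178621 0.8974002  2.1987226 ] 0.016720441118325075
0.1 [-0.7, 0.0, -0.04]
0.2 [-0.69, 0.0, -0.11]
0.3 [-0.68, 0.0, -0.17]
0.4 [-0.66, 0.0, -0.24]
0.5 [-0.63, 0.0, -0.3]
0.6 [-0.6, -0.0, -0.37]
0.7 [-0.56, -0.0, -0.42]
0.8 [-0.51, -0.0, -0.48]
0.9 [-0.46, -0.0, -0.53]
1.0 [-0.41, -0.0, -0.57]
1.1 [-0.35, -0.0, -0.61]
1.2 [-0.29, -0.0, -0.64]
1.3 [-0.22, -0.0, -0.66]
1.4 [-0.15, -0.0, -0.68]
1.5 [-0.08, -0.0, -0.69]
1.6 [-0.01, -0.0, -0.7]
1.7 [0.06, -0.0, -0.7]
1.8 [0.13, -0.0, -0.69]
1.9 [0.19, -0.0, -0.67]
2.0 [0.26, -0.0, -0.65]
2.1 [0.32, -0.0, -0.62]
2.2 [0.38, -0.0, -0.59]
2.3 [0.44, -0.0, -0.54]
2.4 [0.49, -0.0, -0.5]
2.45 [0.26, -0.0, -0.23]
```

Request:
move_arm --commands '[[[-0.7, 0, -0.04, 0], [-0.69, 0, -0.11, 0], [-0.68, 0, -0.17, 0], [-0.66, 0, -0.24, 0], [-0.63, 0, -0.3, 0], [-0.6, 0, -0.37, 0], [-0.56, 0, -0.42, 0], [-0.51, 0, -0.48, 0]]]'

```text
clock: 3.95
tool_pos: [0.4566, -0.3452, 0.0741]
orientation: [-11.4, 89.9, 161.2]
force: [-1.0, -2.7, -6.9]
opening: 0.0161
```

Request:
move_arm --commands '[[[-0.46, 0, -0.53, 0], [-0.41, 0, -0.57, 0], [-0.35, 0, -0.61, 0], [-0.29, 0, -0.64, 0], [-0.22, 0, -0.66, 0], [-0.15, 0, -0.68, 0], [-0.08, 0, -0.69, 0], [-0.01, 0, -0.7, 0]]]'

```text
clock: 4.75
tool_pos: [0.5088, -0.3519, 0.0941]
orientation: [169.3, 89.9, -18.0]
force: [-2.3, 0.9, 1.3]
opening: 0.0163
```

```bash
python3 - <<'E'
from h import *
plan([grip(1.6),grip(1.7),grip(2.44)],YAW)
E
```

```text
tcp [ 0.5088 -0.3519  0.0941] jaw heading 172.7 spin -0.0 j6 9.3 F [-2.3  0.9  1.3] open 0.0163 t 4.8
[ 0.5099 -0.349   0.0932] -> cm [ 0.09 -0.3  -0.07]
[ 0.5168 -0.3499  0.0926] -> cm [ 0.06 -0.   -0.7 ]
[ 0.5609 -0.3555  0.0684] -> cm [ 2.43 -0.   -4.44]
```

Tracking well with low forces. Continuing past centre to the stop.

Request:
move_arm --commands '[[[0.06, 0, -0.73, 0], [0.13, 0, -0.7, 0], [0.2, 0, -0.68, 0], [0.27, 0, -0.66, 0], [0.33, 0, -0.63, 0], [0.4, 0, -0.6, 0], [0.46, 0, -0.55, 0], [0.5, 0, -0.5, 0]]]'

```text
clock: 5.55
tool_pos: [0.5584, -0.3583, 0.0697]
orientation: [177.6, 90.0, -9.7]
force: [1.8, 2.3, 1.5]
opening: 0.0162
```

Request:
move_arm --commands '[[[0.2, 0, -0.2, 0], [0, 0, 0, 0], [0, 0, 0, 0]]]'

```text
clock: 5.85
tool_pos: [0.559, -0.3584, 0.0688]
orientation: [2.6, 89.9, 175.2]
force: [-3.1, 5.1, 10.6]
opening: 0.0161
```

```bash
python3 - <<'E'
from h import *
plan([grip(2.3),grip(2.44)],YAW)
p,d,K,T=take('scene');save('s2',p)
E
```

```text
tcp [ 0.559  -0.3584  0.0688] jaw heading 172.7 spin -0.0 j6 8.5 F [-3.1  5.1 10.6] open 0.0161 t 5.8
[ 0.5542 -0.3547  0.0754] -> cm [-0.66 -0.3   0.52]
[ 0.5609 -0.3555  0.0684] -> cm [ 0.7  -0.   -0.68]
```

View pics/s2.png

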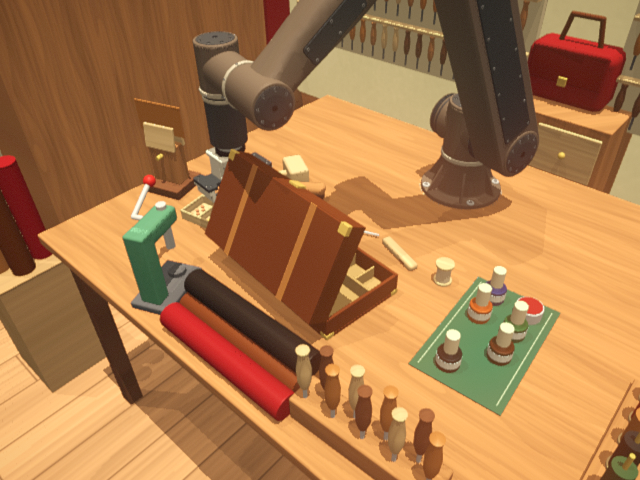

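The lid stands open on the stay at its stop, with the dividers visible at (350,270). Letting go and withdrawing.

Request:
move_arm --commands '[[[0, 0, 0, 0], [0, 0, 0, 0], [0, 0, 0, 0], [0, 0, 0, 0], [-0.5, 0.5, 0, 0], [-1.5, 0.5, 0, 0], [-2, 0, 0, 0], [-3, 0, 0, 0]]]' --jaw 5

```text
clock: 6.7
tool_pos: [0.5572, -0.3685, 0.1374]
orientation: [-14.4, 89.8, 158.2]
force: [0.2, 0.2, -0.1]
opening: 0.0498
```

Request:
move_arm --commands '[[[-3, 0, 0, 0], [-3, 0, 0, 0], [-1.5, 0, 2, 0], [0, 0, 3, 0], [0, 0, 4, 0], [0, 0, 3, 0], [0, 0, 2, 0], [0, 0, 0, 0]]]'

```text
clock: 7.5
tool_pos: [0.4172, -0.3505, 0.2142]
orientation: [176.1, 89.9, -11.3]
force: [-0.1, 0.4, -0.5]
opening: 0.0499
```

```bash
python3 - <<'E'
from h import *
plan([[.44,.304,.2]],YAW+90)
p,d,K,T=take('top');save('t3',p);np.savez('t3',p=p,d=d,K=K,T=T)
W=cloud(d,K,T)
m=(W[...,2]>.082)&(W[...,2]<.105);m[:,:110]=0;m[:,230:]=0;m[:185]=0;m[325:]=0
n,l,s,c=cv2.connectedComponentsWithStats(m.astype(np.uint8))
for i in range(1,n):
    if s[i,4]>20:
        q=W[l==i];rr=cv2.minEnclosingCircle((q[:,:2]*1000).astype(np.float32));print('cap',c[i],q.mean(0).round(4),np.round(rr[0],1))
E
```

```text
tcp [ 0.4172 -0.3505  0.2142] jaw heading 172.6 spin 1.569 j6 12.0 F [-0.1  0.4 -0.5] open 0.0499 t 7.5
[0.44  0.304 0.2  ] -> cm [ 1.41  6.05 65.21]
cap [172.232 201.904] [0.6017 0.3204 0.0936] [602.3 320.7]
cap [140.48837209 237.01550388] [0.5172 0.3905 0.0929] [517.6 391.2]
cap [141.0390625 268.6640625] [0.4436 0.3849 0.0929] [443.7 385.7]
cap [176.016 269.472] [0.4438 0.3033 0.0935] [444. 305.]
cap [175.37007874 300.48818898] [0.3724 0.3012 0.0933] [372.8 302.6]
```

View pics/t3.png

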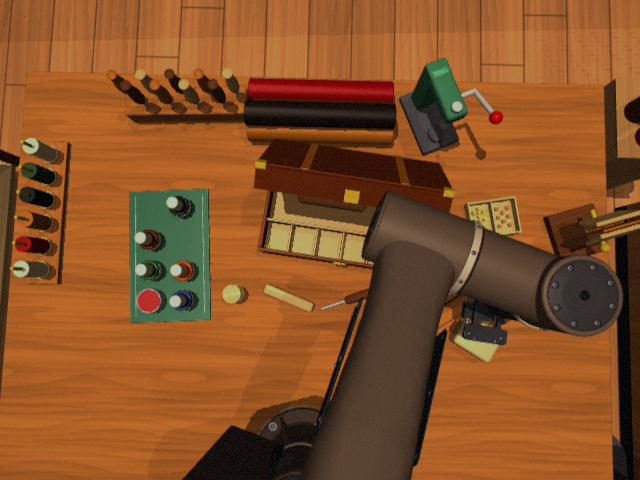

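Lid stands open by itself, stay untouched. In the top view the six cells run along row 240 from (278,237), and the bottle positions are unchanged. Spinning the gripper so the jaws lie along chest y, then heading to the orange bottle.

Request:
move_arm --commands '[[[0, 0, 0, -0.147], [0, 0, 0, -0.147], [0, 0, 0, -0.147], [0, 0, 0, -0.147], [0, 0, 0, -0.147], [0, 0, 0, -0.147], [0, 0, 0, -0.147], [0, 0, 0, -0.147]]]'

```text
clock: 8.35
tool_pos: [0.4203, -0.3509, 0.213]
orientation: [-3.8, 90.0, -123.4]
force: [0.5, 0.3, 0.0]
opening: 0.0501
```

Request:
move_arm --commands '[[[0, 0, 0, -0.131], [0, 0, 0, -0.131], [0, 0, 0, -0.132], [0, 0, -2, 0], [0, 0, -4, 0], [0, 0, -4, 0], [0, 0, -4, 0], [0, 0, -4, 0]]]'

```text
clock: 9.15
tool_pos: [0.4435, -0.1706, 0.2133]
orientation: [71.6, 90.0, -25.8]
force: [0.5, 0.0, 0.2]
opening: 0.05
```

Request:
move_arm --commands '[[[0, 0, -4, 0], [0, 0, -4, 0], [0, 0, -4, 0], [0, 0, -4, 0], [0, -0.7, -4, 0], [0, -0.7, -4, 0], [0, -0.7, -4, 0], [0, -0.7, -4, 0]]]'

```text
clock: 9.95
tool_pos: [0.4563, 0.1513, 0.2135]
orientation: [116.2, 90.0, 18.9]
force: [2.0, -0.2, 0.4]
opening: 0.0503
```

```bash
python3 - <<'E'
from h import *
plan([[.444,.304,.13],[.444,.304,.057],[.444,.304,.18],cell(5)+[0,0,.172],cell(5)+[0,0,.053]],YAW+90)
for i in range(6): print(i,cell(i).round(3))
E
```

```text
tcp [0.4563 0.1513 0.2135] jaw heading -97.3 spin -0.001 j6 40.8 F [ 2.  -0.2  0.4] open 0.0503 t 9.9
[0.444 0.304 0.13 ] -> cm [  8.35  -3.17 -14.99]
[0.444 0.304 0.057] -> cm [ 7.3 -0.   0. ]
[0.444 0.304 0.18 ] -> cm [-1.23e+01  1.00e-02 -0.00e+00]
[0.5344 0.0783 0.18  ] -> cm [ 0.   11.83 21.23]
[0.5344 0.0783 0.061 ] -> cm [ 1.19e+01 -1.00e-02  0.00e+00]
0 [ 0.494 -0.239  0.008]
1 [ 0.502 -0.176  0.008]
2 [ 0.51  -0.112  0.008]
3 [ 0.518 -0.049  0.008]
4 [0.526 0.015 0.008]
5 [0.534 0.078 0.008]
```

Request:
move_arm --commands '[[[0, -0.8, -3.75, 0], [0, -0.8, -3.75, 0], [0, -0.8, -3.75, 0], [0, -0.8, -3.75, 0], [2.5, 0, 0, 0], [3, 0, 0, 0], [2.5, 0, 0, 0], [0, 0, 0, 0]]]'

```text
clock: 10.75
tool_pos: [0.4422, 0.3009, 0.1297]
orientation: [-33.8, 89.6, -131.1]
force: [-0.5, -0.8, -0.1]
opening: 0.0498
```

```bash
cat >> h.py <<'E'
def caps(n='top',u=(110,440),v=(185,325)):
    p,d,K,T=take(n);W=cloud(d,K,T)
    m=(W[...,2]>.082)&(W[...,2]<.108)
    m[:,:u[0]]=0;m[:,u[1]:]=0;m[:v[0]]=0;m[v[1]:]=0
    _,l,s,c=cv2.connectedComponentsWithStats(m.astype(np.uint8));out=[]
    for i in range(1,len(s)):
        if 60<s[i,4]<250: out.append(W[l==i].mean(0));print('cap',c[i].round(),out[-1].round(3),s[i,4])
    return p,W
E
python3 - <<'E'
from h import *
plan([[.444,.304,.057]],YAW+90)
p,d,K,T=take('wrist');save('w4',p)
E
```

```text
tcp [0.4422 0.3009 0.1297] jaw heading -97.4 spin -0.001 j6 27.4 F [-0.5 -0.8 -0.1] open 0.0498 t 10.8
[0.444 0.304 0.057] -> cm [ 7.27  0.17 -0.37]
```

View pics/w4.png

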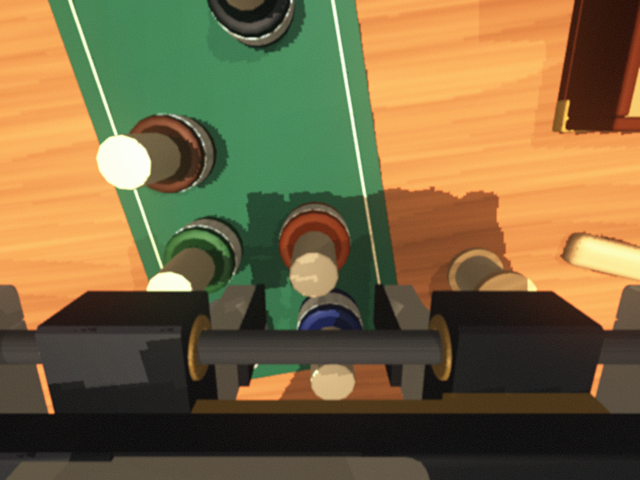

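Wrist view: the orange cap at (315,270) and blue at (332,380) both lie between the finger lines. I'll check with the calibration which one is under the TCP.

```bash
python3 - <<'E'
from h import *
p,d,K,T=take('wrist');W=cloud(d,K,T)
m=(W[...,2]>.085)&(W[...,2]<.1);m[330:]=0;m=m.astype(np.uint8)
_,l,s,c=cv2.connectedComponentsWithStats(m)
for i in range(1,len(s)):
    if s[i,4]>300: print(c[i].round(),W[l==i].mean(0).round(4),s[i,4])
for q in ([.444,.304,.094],[.372,.302,.094],get_obs()['tool_pos']):
    a=np.linalg.inv(T)@np.append(q,1);print(K[0,2]+K[0,0]*a[0]/-a[2],K[1,2]-K[1,1]*a[1]/-a[2])
E
```

```text
[132. 162.] [0.5151 0.3905 0.0932] 2538
[315. 272.] [0.443  0.3047 0.0933] 1886
[177. 280.] [0.4481 0.3834 0.0923] 930
316.1660168154342 270.6878790986734
334.5838427289193 378.7145205110635
319.39644045420533 301.8883562489866
```

Request:
move_arm --commands '[[[1.5, 0.1, -0.2, 0], [2, 0.05, -0.15, 0], [2, 0, 0, 0], [1.4, 0, 0, 0], [0.4, 0, 0, 0], [0, 0, 0, 0]]]'

```text
clock: 11.45
tool_pos: [0.446, 0.3057, 0.061]
orientation: [137.6, 89.9, 40.3]
force: [-0.3, 0.3, 0.6]
opening: 0.0505
```

Request:
move_arm --commands '[[[0, 0, 0, 0], [0, 0, 0, 0], [0, 0, 0, 0], [0, 0, 0, 0], [0, 0, 0, 0]]]' --jaw 1.5

```text
clock: 11.95
tool_pos: [0.4455, 0.3052, 0.0605]
orientation: [137.3, 90.0, 40.0]
force: [-0.2, -1.1, 4.2]
opening: 0.0274
```

Request:
move_arm --commands '[[[-1.5, 0, 0, 0], [-3, 0, 0, 0], [-3.5, 0, 0, 0], [-3, 0, 0, 0], [-1.3, 0, 0, 0]]]'

```text
clock: 12.45
tool_pos: [0.4461, 0.3059, 0.186]
orientation: [145.1, 89.8, 47.8]
force: [0.1, 0.9, -1.4]
opening: 0.0277
```

```bash
python3 - <<'E'
from h import *
plan([cell(5)+[0,0,.172],cell(5)+[0,0,.053]],YAW+90)
E
```

```text
tcp [0.4461 0.3059 0.186 ] jaw heading -97.4 spin -0.001 j6 27.4 F [ 0.1  0.9 -1.4] open 0.0277 t 12.4
[0.5344 0.0783 0.18  ] -> cm [ 0.55 11.64 21.45]
[0.5344 0.0783 0.061 ] -> cm [11.9  -0.03  0.04]
```

Request:
move_arm --commands '[[[0, 1.45, 2.7, 0], [0, 1.45, 2.7, 0], [0, 1.45, 2.7, 0], [0, 1.45, 2.7, 0], [0, 1.45, 2.7, 0], [0, 1.45, 2.7, 0], [0, 1.45, 2.7, 0], [0, 1.45, 2.6, 0]]]'

```text
clock: 13.25
tool_pos: [0.5325, 0.0756, 0.1821]
orientation: [-72.9, 89.9, -170.3]
force: [-0.0, -0.1, -0.8]
opening: 0.0276
```

Request:
move_arm --commands '[[[0, 0, 0, 0], [2.5, 0, 0, 0], [3, 0, 0, 0], [3, 0, 0, 0], [0, 0, 0, 0]]]'

```text
clock: 13.75
tool_pos: [0.5294, 0.0759, 0.0938]
orientation: [-61.9, 89.5, -159.3]
force: [-1.4, 0.8, -1.8]
opening: 0.0276
```

```bash
python3 - <<'E'
from h import *
plan([cell(5)+[0,0,.057]],YAW+90)
p,d,K,T=take('wrist');save('w5',p)
E
```

```text
tcp [0.5294 0.0759 0.0938] jaw heading -97.4 spin -0.002 j6 53.5 F [-1.4  0.8 -1.8] open 0.0276 t 13.8
[0.5344 0.0783 0.065 ] -> cm [ 2.88  0.48 -0.31]
```

View pics/w5.png

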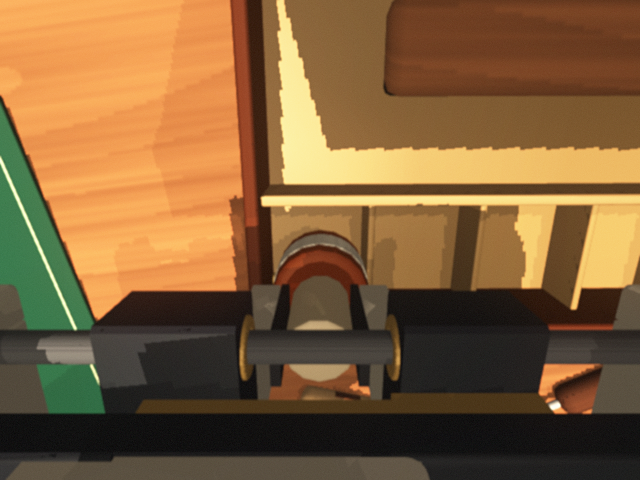

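The orange bottle hangs over cell 5, inside the end wall (col 265) and divider (col 368). Lowering it and letting go.

Request:
move_arm --commands '[[[0, 0.4, -0.2, 0], [0.8, 0, 0, 0], [0.8, 0, 0, 0], [0.6, 0, 0, 0], [0.4, 0, 0, 0], [0.3, 0, 0, 0], [0, 0, 0, 0]]]'

```text
clock: 14.5
tool_pos: [0.5367, 0.0782, 0.0686]
orientation: [-54.7, 90.0, -152.0]
force: [0.2, -0.3, -2.0]
opening: 0.0273
```

Request:
move_arm --commands '[[[0, 0, 0, 0], [0, 0, 0, 0], [0, 0, 0, 0], [-1.5, 0, 0, 0], [-3, 0, 0, 0], [-4, 0, 0, 0], [-4, 0, 0, 0], [0, 0, 0, 0]]]' --jaw 4.5

```text
clock: 15.3
tool_pos: [0.5402, 0.0794, 0.2003]
orientation: [116.1, 89.4, 18.7]
force: [0.6, 0.4, -0.5]
opening: 0.0453
```

```bash
python3 - <<'E'
from h import *
caps()
plan([[.602,.3205,.18],[.602,.3205,.06]],YAW+90)
E
```

```text
cap [175. 300.] [0.373 0.301 0.093] 130
tcp [0.5387 0.0791 0.1975] jaw heading -97.4 spin -0.001 j6 53.6 F [ 0.1  0.3 -1. ] open 0.0447 t 15.3
[0.602  0.3205 0.18  ] -> cm [  1.85   3.2  -24.74]
[0.602  0.3205 0.06  ] -> cm [12.   -0.07  0.04]
```

Request:
move_arm --commands '[[[0, 0.4, -3.1, 0], [0, 0.4, -3.1, 0], [0, 0.4, -3.1, 0], [0, 0.4, -3.1, 0], [0, 0.4, -3.1, 0], [0, 0.4, -3.1, 0], [0, 0.4, -3.1, 0], [0, 0.4, -3.0, 0]]]'

```text
clock: 16.15
tool_pos: [0.6002, 0.3203, 0.1928]
orientation: [-49.2, 89.9, -146.6]
force: [0.5, -0.2, -0.6]
opening: 0.0448
```

Request:
move_arm --commands '[[[2, 0, 0, 0], [3, 0, 0, 0], [1.5, 0, 0, 0], [0, 0, 0, 0], [0, 0, 0, 0]]]'

```text
clock: 16.65
tool_pos: [0.6007, 0.319, 0.1294]
orientation: [20.4, 90.0, -76.9]
force: [-0.6, 0.8, 0.4]
opening: 0.045
```

```bash
cat >> h.py <<'E'
def wcaps():
    p,d,K,T=take('wrist');W=cloud(d,K,T)
    m=(W[...,2]>.085)&(W[...,2]<.104);m[330:]=0
    _,l,s,c=cv2.connectedComponentsWithStats(m.astype(np.uint8))
    for i in range(1,len(s)):
        if s[i,4]>300: print('wcap',c[i].round(),W[l==i].mean(0).round(4),s[i,4])
    return p
E
python3 - <<'E'
from h import *
wcaps();caps()
plan([[.602,.3205,.059],[.602,.3205,.18],cell(4)+[0,0,.172]],YAW+90)
E
```

```text
wcap [316. 272.] [0.6015 0.3219 0.0933] 1925
cap [274. 233.] [0.535 0.079 0.098] 119
cap [140. 237.] [0.517 0.39  0.093] 127
cap [141. 269.] [0.444 0.385 0.093] 126
cap [175. 300.] [0.373 0.301 0.093] 127
tcp [0.6012 0.3196 0.1306] jaw heading -97.4 spin -0.001 j6 38.2 F [-0.5 -0.1  0.4] open 0.045 t 16.8
[0.602  0.3205 0.059 ] -> cm [ 7.16  0.05 -0.09]
[0.602  0.3205 0.18  ] -> cm [-12.1    0.02  -0.02]
[0.5262 0.0149 0.18  ] -> cm [-0.05 -3.63 31.28]
```

Orange is seated in cell 5, with its cap at z 0.098 and under 1 mm off centre. Grasping the next bottle.

Request:
move_arm --commands '[[[1.5, 0.05, -0.15, 0], [2, 0, 0, 0], [2, 0, 0, 0], [1.3, 0, 0, 0], [0.4, 0, 0, 0], [0, 0, 0, 0]]]'

```text
clock: 17.35
tool_pos: [0.6011, 0.3206, 0.0568]
orientation: [-25.9, 90.0, -123.3]
force: [-0.1, 0.5, 0.7]
opening: 0.0452
```

Request:
move_arm --commands '[[[0, 0, 0, 0], [0, 0, 0, 0], [0, 0, 0, 0], [0, 0, 0, 0], [0, 0, 0, 0]]]' --jaw 1.5

```text
clock: 17.85
tool_pos: [0.6016, 0.3211, 0.0579]
orientation: [133.1, 89.9, 35.8]
force: [0.1, 0.3, 4.4]
opening: 0.0274
```

Request:
move_arm --commands '[[[-1.5, 0, 0, 0], [-3, 0, 0, 0], [-3.5, 0, 0, 0], [-3, 0, 0, 0], [-1.3, 0, 0, 0]]]'

```text
clock: 18.35
tool_pos: [0.6022, 0.3212, 0.1843]
orientation: [133.2, 89.7, 35.8]
force: [0.1, -0.1, -0.7]
opening: 0.0277
```

Request:
move_arm --commands '[[[0, -0.5, 4, 0], [0, -0.5, 4, 0], [0, -0.5, 4, 0], [0, -0.5, 4, 0], [0, -0.5, 4, 0], [0, -0.5, 4, 0], [0, -0.4, 4, 0], [0, -0.2, 3.2, 0]]]'

```text
clock: 19.15
tool_pos: [0.5237, 0.0139, 0.1798]
orientation: [-81.4, 89.9, -178.8]
force: [1.1, 1.1, -0.4]
opening: 0.0275
```

```bash
python3 - <<'E'
from h import *
plan([cell(4)+[0,0,.055]],YAW+90)
E
```

```text
tcp [0.5237 0.0139 0.1798] jaw heading -97.4 spin -0.002 j6 59.6 F [ 1.1  1.1 -0.4] open 0.0275 t 19.1
[0.5262 0.0149 0.063 ] -> cm [11.68  0.26 -0.13]
```

Request:
move_arm --commands '[[[1.5, 0.25, -0.1, 0], [2.5, 0, 0, 0], [2.5, 0, 0, 0], [2, 0, 0, 0], [1.4, 0, 0, 0], [0.9, 0, 0, 0], [0.7, 0, 0, 0], [0, 0, 0, 0]]]'

```text
clock: 19.95
tool_pos: [0.5274, 0.0164, 0.0644]
orientation: [-65.5, 89.9, -162.9]
force: [0.3, -0.8, -1.1]
opening: 0.0274
```

```bash
python3 - <<'E'
from h import *
plan([cell(4)+[0,0,.054]],YAW+90)
E
```

```text
tcp [0.5274 0.0164 0.0644] jaw heading -97.4 spin -0.001 j6 59.5 F [ 0.3 -0.8 -1.1] open 0.0274 t 19.9
[0.5262 0.0149 0.062 ] -> cm [ 0.24 -0.1   0.17]
```

Request:
move_arm --commands '[[[0.2, 0, 0.1, 0], [0, 0, 0, 0], [0, 0, 0, 0]]]'

```text
clock: 20.25
tool_pos: [0.5281, 0.0156, 0.0636]
orientation: [117.9, 89.9, 20.5]
force: [-0.6, 0.3, -1.5]
opening: 0.0276
```

Request:
move_arm --commands '[[[0, 0, 0, 0], [0, 0, 0, 0], [0, 0, 0, 0], [-1.5, 0, 0, 0], [-3, 0, 0, 0], [-4, 0, 0, 0], [-4, 0, 0, 0], [0, 0, 0, 0]]]' --jaw 4.5

```text
clock: 21.05
tool_pos: [0.5311, 0.0162, 0.194]
orientation: [109.9, 89.4, 12.6]
force: [-0.2, 0.8, 0.2]
opening: 0.0457
```

```bash
python3 - <<'E'
from h import *
plan([[.517,.391,.19],[.517,.391,.13]],YAW+90)
E
```

```text
tcp [0.5311 0.0162 0.194 ] jaw heading -97.3 spin -0.0 j6 59.6 F [-0.2  0.8  0.2] open 0.0457 t 21.1
[0.517 0.391 0.19 ] -> cm [  0.47  -6.17 -36.99]
[0.517 0.391 0.13 ] -> cm [ 6.   -0.06  0.02]
```

Request:
move_arm --commands '[[[0, -0.7, -4.6, 0], [0, -0.7, -4.6, 0], [0, -0.7, -4.6, 0], [0, -0.7, -4.6, 0], [0, -0.7, -4.6, 0], [0, -0.7, -4.6, 0], [0, -0.7, -4.6, 0], [0, -0.7, -4.6, 0]]]'

```text
clock: 21.85
tool_pos: [0.5191, 0.3896, 0.1878]
orientation: [168.5, 90.0, 71.1]
force: [0.7, 0.1, 0.2]
opening: 0.045
```

Request:
move_arm --commands '[[[2, 0, 0, 0], [3, 0, 0, 0], [1, 0, 0, 0], [0, 0, 0, 0], [0, 0, 0, 0]]]'

```text
clock: 22.35
tool_pos: [0.5201, 0.3878, 0.129]
orientation: [117.9, 89.9, 20.6]
force: [-0.5, 1.0, 0.2]
opening: 0.0449
```

```bash
python3 - <<'E'
from h import *
wcaps();caps()
plan([[.517,.391,.057],[.517,.391,.18],cell(3)+[0,0,.172]],YAW+90)
E
```

```text
wcap [314. 280.] [0.5167 0.392  0.0932] 1923
cap [434. 223.] [ 0.568 -0.294  0.093] 65
cap [274. 233.] [0.535 0.079 0.097] 120
cap [301. 236.] [0.528 0.017 0.098] 116
cap [141. 269.] [0.444 0.385 0.093] 131
cap [175. 300.] [0.373 0.301 0.093] 128
tcp [0.5204 0.3881 0.1298] jaw heading -97.4 spin -0.002 j6 28.7 F [-0.5  0.3 -0.2] open 0.0449 t 22.4
[0.517 0.391 0.057] -> cm [ 7.28 -0.39 -0.23]
[0.517 0.391 0.18 ] -> cm [-12.3    0.02  -0.02]
[ 0.5181 -0.0486  0.18  ] -> cm [-0.08  5.7  43.59]
```

Cell 4 is seated too. Third bottle, to cell 3.

Request:
move_arm --commands '[[[1.5, -0.35, -0.3, 0], [2, 0, 0, 0], [2, 0, 0, 0], [1.3, 0, 0, 0], [0.5, 0, 0, 0], [0, 0, 0, 0]]]'

```text
clock: 23.05
tool_pos: [0.5166, 0.3911, 0.0551]
orientation: [4.5, 90.0, -92.9]
force: [-0.4, -1.0, 0.7]
opening: 0.045
```

Request:
move_arm --commands '[[[0, 0, 0, 0], [0, 0, 0, 0], [0, 0, 0, 0], [0, 0, 0, 0], [0, 0, 0, 0]]]' --jaw 1.5

```text
clock: 23.55
tool_pos: [0.5168, 0.3915, 0.0559]
orientation: [140.3, 89.9, 42.9]
force: [-0.9, -0.2, 5.1]
opening: 0.0276
```

Request:
move_arm --commands '[[[-1.5, 0, 0, 0], [-3, 0, 0, 0], [-3.5, 0, 0, 0], [-3, 0, 0, 0], [-1.8, 0, 0, 0], [0, 0.3, 2.3, 0], [0, 0.4, 2.8, 0], [0, 0.4, 2.8, 0]]]'

```text
clock: 24.35
tool_pos: [0.5167, 0.3105, 0.1837]
orientation: [-130.4, 90.0, 132.2]
force: [-0.2, -0.6, -1.1]
opening: 0.0278
```

Request:
move_arm --commands '[[[0, 0.6, 4.5, 0], [0, 0.6, 4.5, 0], [0, 0.6, 4.5, 0], [0, 0.6, 4.5, 0], [0, 0.6, 4.5, 0], [0, 0.6, 4.5, 0], [0, 0.6, 4.5, 0], [0, 0.6, 4.5, 0]]]'

```text
clock: 25.15
tool_pos: [0.5181, -0.0535, 0.184]
orientation: [124.2, 90.0, 26.9]
force: [1.2, 0.4, -1.5]
opening: 0.0275
```

```bash
python3 - <<'E'
from h import *
plan([cell(3)+[0,0,.054]],YAW+90)
E
```

```text
tcp [ 0.5181 -0.0535  0.184 ] jaw heading -97.4 spin -0.001 j6 66.9 F [ 1.2  0.4 -1.5] open 0.0275 t 25.1
[ 0.5181 -0.0486  0.062 ] -> cm [12.2  -0.07 -0.48]
```

Request:
move_arm --commands '[[[1.5, -0.05, -0.4, 0], [2.5, 0, 0, 0], [2.5, 0, 0, 0], [2, 0, 0, 0], [1.4, 0, 0, 0], [0.9, 0, 0, 0], [0.9, 0, 0, 0], [0, 0, 0, 0]]]'

```text
clock: 25.95
tool_pos: [0.5181, -0.0478, 0.0655]
orientation: [-73.6, 89.9, -171.0]
force: [-0.3, 0.6, -1.6]
opening: 0.0277
```

```bash
python3 - <<'E'
from h import *
plan([cell(3)+[0,0,.052]],YAW+90)
E
```

```text
tcp [ 0.5181 -0.0478  0.0655] jaw heading -97.4 spin -0.002 j6 66.3 F [-0.3  0.6 -1.6] open 0.0277 t 25.9
[ 0.5181 -0.0486  0.06  ] -> cm [0.55 0.01 0.08]
```

Request:
move_arm --commands '[[[0.3, 0, 0, 0], [0.2, 0, 0, 0], [0, 0, 0, 0]]]'

```text
clock: 26.25
tool_pos: [0.5187, -0.0477, 0.0613]
orientation: [116.2, 90.0, 18.8]
force: [-0.4, -0.5, -1.4]
opening: 0.0277
```

Request:
move_arm --commands '[[[0, 0, 0, 0], [0, 0, 0, 0], [0, 0, 0, 0], [-1.5, 0, 0, 0], [-3, 0, 0, 0], [-4, 0, 0, 0], [-4, 0, 0, 0], [0, 0, 0, 0]]]' --jaw 4.5

```text
clock: 27.05
tool_pos: [0.522, -0.0475, 0.1921]
orientation: [103.5, 89.4, 6.2]
force: [0.5, 0.3, -0.8]
opening: 0.0448
```

```bash
python3 - <<'E'
from h import *
caps()
plan([[.444,.385,.19],[.444,.385,.13]],YAW+90)
E
```

```text
tcp [ 0.5204 -0.0474  0.1892] jaw heading -97.4 spin -0.001 j6 66.3 F [ 0.   1.5 -0.6] open 0.0452 t 27.1
[0.444 0.385 0.19 ] -> cm [ -0.07 -13.07 -41.92]
[0.444 0.385 0.13 ] -> cm [ 6.   -0.04  0.01]
```

Request:
move_arm --commands '[[[0, -1.3, -4.2, 0], [0, -1.3, -4.2, 0], [0, -1.3, -4.2, 0], [0, -1.3, -4.2, 0], [0, -1.3, -4.2, 0], [0, -1.3, -4.2, 0], [0, -1.3, -4.2, 0], [0, -1.3, -4.2, 0]]]'

```text
clock: 27.9
tool_pos: [0.4575, 0.3002, 0.185]
orientation: [-38.6, 89.9, -135.9]
force: [1.2, 0.0, 0.2]
opening: 0.0448
```

Request:
move_arm --commands '[[[0, -1.3, -4.2, 0], [0, -1.3, -4.1, 0], [2, 0, 0, 0], [3, 0, 0, 0], [1, 0, 0, 0], [0, 0, 0, 0], [0, 0, 0, 0]]]'

```text
clock: 28.6
tool_pos: [0.4439, 0.3844, 0.1266]
orientation: [75.2, 90.0, -22.2]
force: [-0.1, -0.0, 1.1]
opening: 0.0452
```

```bash
python3 - <<'E'
from h import *
wcaps();caps()
plan([[.444,.385,.057],[.444,.385,.18],cell(2)+[0,0,.172]],YAW+90)
E
```

```text
wcap [318. 278.] [0.4422 0.3864 0.0932] 1971
cap [434. 223.] [ 0.568 -0.294  0.093] 64
cap [274. 233.] [0.535 0.079 0.098] 119
cap [301. 236.] [0.528 0.017 0.098] 117
cap [328. 241.] [ 0.519 -0.047  0.098] 115
cap [175. 300.] [0.372 0.301 0.093] 128
tcp [0.4442 0.3849 0.1274] jaw heading -97.4 spin -0.002 j6 22.6 F [-0.  -0.7 -0. ] open 0.0444 t 28.7
[0.444 0.385 0.057] -> cm [ 7.04 -0.03  0.  ]
[0.444 0.385 0.18 ] -> cm [-1.23e+01  1.00e-02 -2.00e-02]
[ 0.51   -0.1121  0.18  ] -> cm [-0.07 12.86 48.47]
```

Request:
move_arm --commands '[[[1.5, -0.1, -0.1, 0], [2, 0, 0, 0], [2, 0, 0, 0], [1.2, 0, 0, 0], [0.3, 0, 0, 0], [0, 0, 0, 0]]]'

```text
clock: 29.3
tool_pos: [0.4429, 0.3857, 0.0565]
orientation: [124.1, 90.0, 26.7]
force: [1.0, -0.7, 0.6]
opening: 0.0448
```

Request:
move_arm --commands '[[[0, 0, 0, 0], [0, 0, 0, 0], [0, 0, 0, 0], [0, 0, 0, 0], [0, 0, 0, 0]]]' --jaw 1.5

```text
clock: 29.8
tool_pos: [0.4429, 0.3859, 0.0568]
orientation: [146.1, 89.9, 48.8]
force: [-1.0, -0.7, 6.7]
opening: 0.0271
```

Request:
move_arm --commands '[[[-1.5, 0, 0, 0], [-3, 0, 0, 0], [-3.5, 0, 0, 0], [-3, 0, 0, 0], [-1.8, 0, 0, 0], [0, 1, 3.7, 0], [0, 1.1, 4, 0], [0, 1.1, 4.1, 0]]]'

```text
clock: 30.6
tool_pos: [0.4587, 0.2632, 0.1837]
orientation: [-62.7, 90.0, -160.0]
force: [0.8, -0.2, -1.0]
opening: 0.0274
```

Request:
move_arm --commands '[[[0, 1.2, 4.6, 0], [0, 1.2, 4.6, 0], [0, 1.2, 4.6, 0], [0, 1.2, 4.6, 0], [0, 1.2, 4.6, 0], [0, 1.2, 4.6, 0], [0, 1.2, 4.6, 0], [0, 1.1, 4, 0]]]'

```text
clock: 31.4
tool_pos: [0.5064, -0.1089, 0.1839]
orientation: [-116.1, 90.0, 146.5]
force: [1.2, -0.1, -2.0]
opening: 0.0273
```

```bash
python3 - <<'E'
from h import *
plan([cell(2)+[0,0,.053]],YAW+90)
E
```

```text
tcp [ 0.5064 -0.1089  0.1839] jaw heading -97.4 spin -0.002 j6 73.0 F [ 1.2 -0.1 -2. ] open 0.0273 t 31.4
[ 0.51   -0.1121  0.061 ] -> cm [12.29  0.4   0.27]
```

Request:
move_arm --commands '[[[1.5, 0.2, 0.15, 0], [2.5, 0, 0, 0], [2.5, 0, 0, 0], [2, 0, 0, 0], [1.4, 0, 0, 0], [0.9, 0, 0, 0], [0.9, 0, 0, 0], [0, 0, 0, 0]]]'

```text
clock: 32.2
tool_pos: [0.508, -0.1085, 0.0661]
orientation: [-79.4, 89.9, -176.8]
force: [-0.4, -1.2, -1.1]
opening: 0.0274
```

```bash
python3 - <<'E'
from h import *
plan([cell(2)+[0,0,.053]],YAW+90)
E
```

```text
tcp [ 0.508  -0.1085  0.0661] jaw heading -97.4 spin -0.002 j6 73.0 F [-0.4 -1.2 -1.1] open 0.0274 t 32.2
[ 0.51   -0.1121  0.061 ] -> cm [0.51 0.24 0.33]
```

Request:
move_arm --commands '[[[0, 0.2, 0.3, 0], [0.3, 0, 0, 0], [0.15, 0, 0, 0], [0, 0, 0, 0]]]'

```text
clock: 32.6
tool_pos: [0.5103, -0.1118, 0.0626]
orientation: [131.7, 90.0, 34.3]
force: [-0.4, 0.2, -1.4]
opening: 0.0277
```

Request:
move_arm --commands '[[[0, 0, 0, 0], [0, 0, 0, 0], [0, 0, 0, 0], [-1.5, 0, 0, 0], [-3, 0, 0, 0], [-4, 0, 0, 0], [-4, 0, 0, 0], [0, 0, 0, 0]]]' --jaw 4.5

```text
clock: 33.4
tool_pos: [0.5137, -0.1119, 0.1935]
orientation: [96.2, 89.4, -1.1]
force: [1.6, -0.6, 0.8]
opening: 0.0452
```

```bash
python3 - <<'E'
from h import *
plan([[.3725,.302,.19],[.3725,.302,.13]],YAW+90)
E
```

```text
tcp [ 0.5137 -0.1119  0.1935] jaw heading -97.3 spin -0.0 j6 73.4 F [ 1.6 -0.6  0.8] open 0.0452 t 33.4
[0.3725 0.302  0.19  ] -> cm [  0.2  -19.26 -39.26]
[0.3725 0.302  0.13  ] -> cm [ 6.   -0.06  0.01]
```

Request:
move_arm --commands '[[[0, -1.9, -3.9, 0], [0, -1.9, -3.9, 0], [0, -1.9, -3.9, 0], [0, -1.9, -3.9, 0], [0, -1.9, -3.9, 0], [0, -1.9, -3.9, 0], [0, -1.9, -3.9, 0], [0, -1.9, -3.9, 0]]]'

```text
clock: 34.2
tool_pos: [0.3987, 0.2188, 0.1877]
orientation: [151.0, 90.0, 53.6]
force: [1.7, 0.2, -0.5]
opening: 0.0453
```

Request:
move_arm --commands '[[[0, -1.9, -3.9, 0], [0, -1.9, -3.9, 0], [2, 0, 0, 0], [3, 0, 0, 0], [1, 0, 0, 0], [0, 0, 0, 0], [0, 0, 0, 0]]]'

```text
clock: 34.9
tool_pos: [0.3725, 0.2996, 0.1283]
orientation: [116.2, 90.0, 18.9]
force: [0.3, 0.2, 0.8]
opening: 0.0453
```

```bash
python3 - <<'E'
from h import *
wcaps();caps()
plan([[.3725,.302,.057],[.3725,.302,.18],cell(1)+[0,0,.172]],YAW+90)
E
```

```text
wcap [316. 276.] [0.3715 0.3025 0.0932] 1941
cap [434. 223.] [ 0.568 -0.294  0.094] 62
cap [274. 233.] [0.535 0.079 0.098] 118
cap [301. 236.] [0.528 0.017 0.098] 117
cap [328. 241.] [ 0.519 -0.046  0.098] 114
cap [355. 245.] [ 0.51  -0.11   0.098] 113
tcp [0.3727 0.2999 0.1288] jaw heading -97.4 spin -0.002 j6 20.1 F [-0.5  0.1  0. ] open 0.0449 t 35.0
[0.3725 0.302  0.057 ] -> cm [ 7.18 -0.05 -0.19]
[0.3725 0.302  0.18  ] -> cm [-1.23e+01  1.00e-02 -2.00e-02]
[ 0.5019 -0.1756  0.18  ] -> cm [-0.06 18.9  45.73]
```

Request:
move_arm --commands '[[[1.5, -0.1, -0.2, 0], [2, 0, 0, 0], [2, 0, 0, 0], [1.3, 0, 0, 0], [0.4, 0, 0, 0], [0, 0, 0, 0]]]'

```text
clock: 35.6
tool_pos: [0.3715, 0.3016, 0.0559]
orientation: [122.5, 90.0, 25.1]
force: [0.4, 0.9, 0.1]
opening: 0.0452
```

Request:
move_arm --commands '[[[0, 0, 0, 0], [0, 0, 0, 0], [0, 0, 0, 0], [0, 0, 0, 0], [0, 0, 0, 0]]]' --jaw 1.5

```text
clock: 36.1
tool_pos: [0.3716, 0.302, 0.0563]
orientation: [147.7, 89.9, 50.4]
force: [-0.6, -0.3, 6.1]
opening: 0.0273
```

Request:
move_arm --commands '[[[-1.5, 0, 0, 0], [-3, 0, 0, 0], [-3.5, 0, 0, 0], [-3, 0, 0, 0], [-1.8, 0, 0, 0], [0, 1.7, 4.1, 0], [0, 1.7, 4.1, 0], [0, 1.7, 4.1, 0]]]'

```text
clock: 36.9
tool_pos: [0.4058, 0.1717, 0.1837]
orientation: [-179.2, 90.0, 83.5]
force: [1.1, 0.3, -1.6]
opening: 0.0276
```

Request:
move_arm --commands '[[[0, 1.8, 4.2, 0], [0, 1.8, 4.2, 0], [0, 1.8, 4.2, 0], [0, 1.8, 4.2, 0], [0, 1.8, 4.2, 0], [0, 1.7, 4.2, 0], [0, 1.7, 4.1, 0], [0, 1.5, 4.1, 0]]]'

```text
clock: 37.7
tool_pos: [0.501, -0.178, 0.1834]
orientation: [-152.9, 90.0, 109.8]
force: [-0.3, 1.2, -0.5]
opening: 0.0274
```

Request:
move_arm --commands '[[[1, 0, 0, 0], [2, 0, 0, 0], [2, 0, 0, 0], [0, 0, 0, 0], [0, 0, 0, 0]]]'

```text
clock: 38.2
tool_pos: [0.5008, -0.1759, 0.1336]
orientation: [-71.7, 89.9, -169.0]
force: [0.4, 0.5, -0.7]
opening: 0.0273
```

```bash
python3 - <<'E'
from h import *
plan([cell(1)+[0,0,.053]],YAW+90)
E
```

```text
tcp [ 0.5008 -0.1759  0.1336] jaw heading -97.4 spin -0.001 j6 80.8 F [ 0.4  0.5 -0.7] open 0.0273 t 38.2
[ 0.5019 -0.1756  0.061 ] -> cm [ 7.26  0.11 -0.05]
```

Request:
move_arm --commands '[[[1.5, 0.1, 0, 0], [2, 0, 0, 0], [1.5, 0, 0, 0], [1, 0, 0, 0], [0.7, 0, 0, 0], [0.4, 0, 0, 0], [0, 0, 0, 0], [0, 0, 0, 0]]]'

```text
clock: 39.0
tool_pos: [0.5024, -0.1762, 0.0631]
orientation: [89.2, 90.0, -8.2]
force: [0.8, 1.0, -1.9]
opening: 0.0272
```

Request:
move_arm --commands '[[[0, 0, 0, 0], [0, 0, 0, 0], [0, 0, 0, 0], [-1.5, 0, 0, 0], [-3, 0, 0, 0], [-4, 0, 0, 0], [-4, 0, 0, 0], [0, 0, 0, 0]]]' --jaw 4.5

```text
clock: 39.8
tool_pos: [0.5053, -0.1768, 0.1936]
orientation: [88.9, 89.4, -8.4]
force: [0.4, -0.5, 0.8]
opening: 0.0449
```

Request:
move_arm --commands '[[[0, -2.5, 0, 0], [0, -3, 2, 0], [0, -1, 3, 0], [0, 0, 4, 0], [0, 0, 4, 0], [0, 0, 2, 0], [0, 0, 0, 0]]]'

```text
clock: 40.5
tool_pos: [0.4176, -0.3187, 0.187]
orientation: [-78.4, 90.0, -175.9]
force: [-0.6, 1.1, -0.8]
opening: 0.0451
```

```bash
python3 - <<'E'
from h import *
p,W=caps();save('t6',p)
p,d,K,T=take('scene');save('s6',p)
plan([grip(2.44)+[0,0,.1],grip(2.44)],YAW)
E
```

```text
cap [274. 233.] [0.535 0.079 0.098] 118
cap [301. 236.] [0.528 0.017 0.098] 117
cap [328. 241.] [ 0.519 -0.047  0.098] 114
tcp [ 0.4178 -0.3169  0.1871] jaw heading -97.5 spin 1.568 j6 98.3 F [ 0.2  0.4 -1.2] open 0.0448 t 40.6
[ 0.5609 -0.3555  0.1684] -> cm [  1.86   2.02 -14.69]
[ 0.5609 -0.3555  0.0684] -> cm [10.    0.   -0.01]
```

View pics/t6.png

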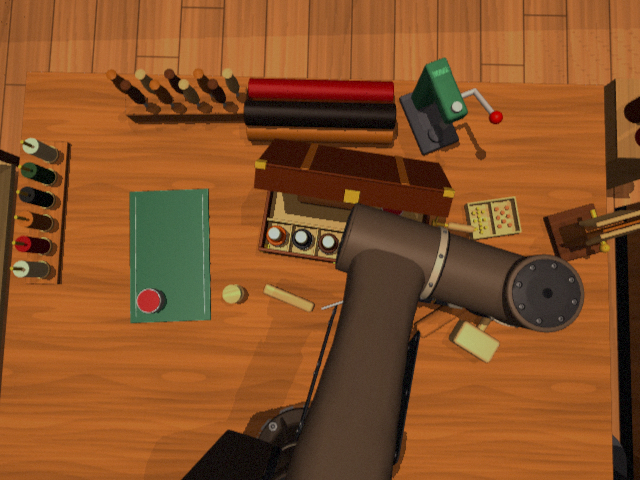

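The mat now holds only the tin at (149,301); cells 5, 4 and 3 show bottles, and the arm hides cells 2 and 1. Spinning back for the stay, then checking those with the wrist camera.

Request:
move_arm --commands '[[[0, 0, 0, 0.147], [0, 0, 0, 0.147], [0, 0, 0, 0.147], [0, 0, 0, 0.147], [0, 0, 0, 0.147], [0, 0, 0, 0.147], [0, 0, 0, 0.147], [0, 0, 0, 0.147]]]' --jaw 5

```text
clock: 41.4
tool_pos: [0.4185, -0.3156, 0.1876]
orientation: [-179.2, 90.0, 15.8]
force: [-0.6, 0.2, 0.6]
opening: 0.0501
```

Request:
move_arm --commands '[[[0, 0, 0, 0.131], [0, 0, 0, 0.131], [0, 0, 0, 0.131], [0, 2.4, 0, 0], [0, 0, 0, 0]]]'

```text
clock: 41.9
tool_pos: [0.4155, -0.3407, 0.1876]
orientation: [121.4, 90.0, -65.8]
force: [0.7, 0.6, -1.0]
opening: 0.0501
```

```bash
python3 - <<'E'
from h import *
plan([grip(2.44)+[0,0,.12],grip(2.44)],YAW)
p,W=caps();save('t7',p[180:300,230:520])
E
```

```text
tcp [ 0.4155 -0.3407  0.1876] jaw heading 172.8 spin 0.001 j6 11.2 F [ 0.7  0.6 -1. ] open 0.0501 t 41.9
[ 0.5609 -0.3555  0.1884] -> cm [ -0.08  -0.38 -14.61]
[ 0.5609 -0.3555  0.0684] -> cm [12. -0.  0.]
cap [274. 233.] [0.535 0.079 0.098] 118
cap [301. 236.] [0.528 0.017 0.098] 117
cap [328. 241.] [ 0.519 -0.047  0.098] 116
```

View pics/t7.png

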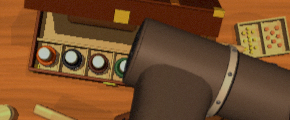

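Cell 1 is still hidden behind the wrist. I'll swing the arm aside for one clear check before closing.

Request:
move_arm --commands '[[[0, 3.8, 1, 0], [0, 3.8, 1.2, 0], [0, 3.8, 1.2, 0], [0, 3.8, 1.2, 0], [0, 3.8, 1.2, 0], [0, 3.8, 1.2, 0], [0, 3.8, 1, 0], [0, 0, 0, 0]]]'

```text
clock: 42.75
tool_pos: [0.3007, -0.5965, 0.1866]
orientation: [-6.6, 89.9, 166.0]
force: [0.5, 0.7, -0.3]
opening: 0.0502
```

```bash
python3 - <<'E'
from h import *
p,W=caps();save('t8',cv2.resize(p[150:310,230:520],None,fx=2,fy=2))
g=W[200:245,440:490];m=(g[...,2]>.08)&(g[...,2]<.11);q=g[m];print(len(q),q.mean(0),q.min(0),q.max(0),grip(2.44))
plan([grip(2.44)+[0,0,.12]],YAW)
E
```

```text
cap [274. 233.] [0.535 0.079 0.098] 119
cap [301. 236.] [0.528 0.017 0.098] 117
cap [328. 241.] [ 0.519 -0.047  0.098] 115
cap [355. 246.] [ 0.51  -0.11   0.098] 116
cap [383. 249.] [ 0.502 -0.174  0.098] 117
225 [ 0.56101265 -0.35031058  0.09348477] [ 0.55081842 -0.38956973  0.08372245] [ 0.57168547 -0.30757547  0.10127206] [ 0.56093166 -0.355547    0.06838045]
tcp [ 0.3015 -0.5948  0.1866] jaw heading 172.6 spin -0.002 j6 39.0 F [-0.5  1.2 -0.8] open 0.0499 t 42.8
[ 0.5609 -0.3555  0.1884] -> cm [ -0.18 -27.03 -22.7 ]
```

View pics/t8.png

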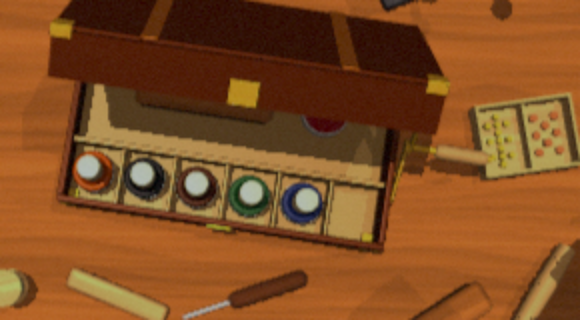

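All five bottles are upright and centred in cells 5 to 1, with caps at z 0.098, and the grip at crop (460,155) matches the model. Returning to the stay.

Request:
move_arm --commands '[[[0, -3.3, -2.8, 0], [0, -3.3, -2.8, 0], [0, -3.3, -2.8, 0], [0, -3.3, -2.8, 0], [0, -3.3, -2.8, 0], [0, -3.3, -2.8, 0], [0, -3.3, -2.8, 0], [0, -3.3, -2.8, 0]]]'

```text
clock: 43.6
tool_pos: [0.5592, -0.3573, 0.188]
orientation: [-157.0, 90.0, 15.8]
force: [-0.3, -0.7, 0.1]
opening: 0.05
```

Request:
move_arm --commands '[[[0, 0, 0, 0], [2, 0, 0, 0], [3, 0, 0, 0], [1, 0, 0, 0], [0, 0, 0, 0], [0, 0, 0, 0]]]'

```text
clock: 44.2
tool_pos: [0.5582, -0.3606, 0.1286]
orientation: [140.9, 89.9, -46.3]
force: [0.1, -0.6, -0.0]
opening: 0.0502
```

```bash
python3 - <<'E'
from h import *
plan([grip(2.44)],YAW)
p,d,K,T=take('wrist');W=cloud(d,K,T)
m=(W[...,2]>.085)&(W[...,2]<.102)&(abs(W[...,0]-.561)<.03)&(abs(W[...,1]+.355)<.06);q=W[m]
print(len(q),q.mean(0),q.min(0),q.max(0)); save('w9',p)
E
```

```text
tcp [ 0.5582 -0.3606  0.1286] jaw heading 172.8 spin 0.001 j6 8.8 F [ 0.1 -0.6 -0. ] open 0.0502 t 44.2
[ 0.5609 -0.3555  0.0684] -> cm [ 6.03 -0.54 -0.2 ]
3557 [ 0.55918995 -0.35259082  0.09364225] [ 0.54686234 -0.39099189  0.08520567] [ 0.58133317 -0.29505957  0.10192972]
```

View pics/w9.png

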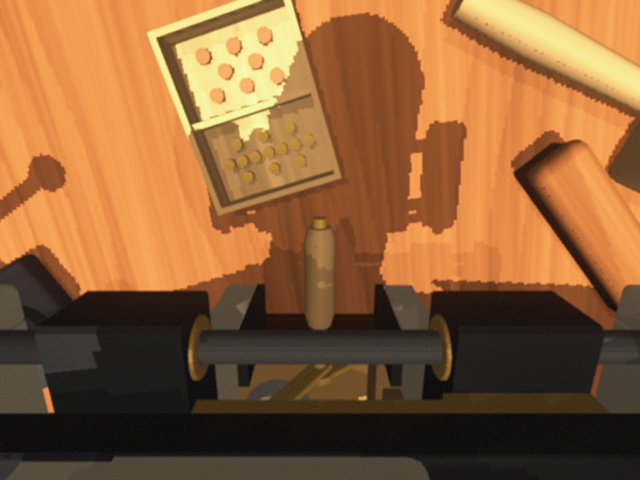

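Wrist view: the grip at (320,275) lies centred between the fingers. Grasping it.

Request:
move_arm --commands '[[[1.5, -0.3, -0.1, 0], [2, 0, 0, 0], [1.5, 0, 0, 0], [0.8, 0, 0, 0], [0.2, 0, 0, 0], [0, 0, 0, 0]]]'

```text
clock: 44.85
tool_pos: [0.5594, -0.358, 0.0679]
orientation: [123.7, 90.0, -63.6]
force: [-0.0, -1.2, -0.4]
opening: 0.0501
```

Request:
move_arm --commands '[[[0, 0, 0, 0], [0, 0, 0, 0], [0, 0, 0, 0], [0, 0, 0, 0], [0, 0, 0, 0], [0, 0, 0, 0]]]' --jaw 0.5

```text
clock: 45.45
tool_pos: [0.5589, -0.3578, 0.0677]
orientation: [3.3, 90.0, 176.0]
force: [-1.8, 0.7, 1.0]
opening: 0.0163
```

```bash
python3 - <<'E'
from h import *
plan([grip(2.44)],YAW)
p=get_obs()['tool_pos'];a=ch(-.04,-.267,.042-ctrl.grip_point_offset);v=p-a
x=v[0]*np.cos(np.radians(YAW))+v[1]*np.sin(np.radians(YAW));print('s',np.arctan2(v[2],-x),'r',np.hypot(x,v[2]))
E
```

```text
tcp [ 0.5589 -0.3578  0.0677] jaw heading 172.7 spin 0.0 j6 8.5 F [-1.8  0.7  1. ] open 0.0163 t 45.5
[ 0.5609 -0.3555  0.0684] -> cm [-0.07 -0.25 -0.17]
s 2.4316179290485826 r 0.06826263635809152
```

Request:
move_arm --commands '[[[-0.22, 0, 0.2, 0], [-0.49, 0, 0.5, 0], [-0.44, 0, 0.54, 0], [-0.38, 0, 0.59, 0], [-0.32, 0, 0.62, 0], [-0.26, 0, 0.65, 0], [-0.19, 0, 0.67, 0], [-0.13, 0, 0.69, 0]]]'

```text
clock: 46.25
tool_pos: [0.5142, -0.3521, 0.0921]
orientation: [19.4, 90.0, -167.8]
force: [-0.2, -1.3, -0.3]
opening: 0.0162
```

Request:
move_arm --commands '[[[-0.06, 0, 0.7, 0], [0.01, 0, 0.7, 0], [0.08, 0, 0.69, 0], [0.15, 0, 0.68, 0], [0, 0, 0, 0]]]'

```text
clock: 46.75
tool_pos: [0.4851, -0.3484, 0.0894]
orientation: [-11.1, 89.8, 161.6]
force: [-3.9, -0.9, 0.1]
opening: 0.0161
```

```bash
python3 - <<'E'
from h import *
plan([grip(1.3),grip(0)],YAW)
E
```

```text
tcp [ 0.4851 -0.3484  0.0894] jaw heading 172.7 spin -0.0 j6 9.6 F [-3.9 -0.9  0.1] open 0.0161 t 46.8
[ 0.4893 -0.3464  0.0906] -> cm [-0.13 -0.25 -0.39]
[ 0.4385 -0.3399  0.0232] -> cm [6.76 0.   5.11]
```

Request:
move_arm --commands '[[[0.24, 0, 0.6, 0], [0.29, 0, 0.62, 0], [0.35, 0, 0.6, 0], [0.41, 0, 0.56, 0], [0.46, 0, 0.52, 0], [0.51, 0, 0.47, 0], [0.56, 0, 0.41, 0], [0.6, 0, 0.36, 0]]]'

```text
clock: 47.55
tool_pos: [0.444, -0.3431, 0.0546]
orientation: [-12.2, 89.8, 160.5]
force: [-4.9, -2.8, -3.8]
opening: 0.0157
```

```bash
python3 - <<'E'
from h import *
plan([grip(.5),grip(0)],YAW)
E
```

```text
tcp [ 0.444  -0.3431  0.0546] jaw heading 172.7 spin -0.0 j6 10.4 F [-4.9 -2.8 -3.8] open 0.0157 t 47.5
[ 0.447  -0.3409  0.0568] -> cm [-0.22 -0.25 -0.26]
[ 0.4385 -0.3399  0.0232] -> cm [3.36 0.   0.85]
```

Request:
move_arm --commands '[[[0.6, 0, 0.25, 0], [0.6, 0, 0.2, 0], [0.6, 0, 0.15, 0], [0.5, 0, 0.1, 0], [0.4, 0, 0.05, 0], [0.3, 0, 0, 0], [0.2, 0, 0, 0], [0, 0, 0, 0]]]'

```text
clock: 48.35
tool_pos: [0.4366, -0.3422, 0.0227]
orientation: [-9.7, 89.8, 163.0]
force: [-5.5, -3.1, -2.2]
opening: 0.0162
```

```bash
python3 - <<'E'
from h import *
plan([[.4363,-.3427,.0235]],YAW)
E
```

```text
tcp [ 0.4366 -0.3422  0.0227] jaw heading 172.7 spin -0.0 j6 10.5 F [-5.5 -3.1 -2.2] open 0.0162 t 48.4
[ 0.4363 -0.3427  0.0235] -> cm [-0.08  0.06  0.02]
```

Stay is folded. Releasing and retreating.

Request:
move_arm --commands '[[[0, 0, 0, 0], [0, 0, 0, 0], [0, 0, 0, 0], [0, 0, 0, 0], [0, 0, 0, 0], [-1, 0, 0, 0], [-2, 0, 0, 0], [-3, 0, 0, 0]]]' --jaw 5

```text
clock: 49.15
tool_pos: [0.438, -0.342, 0.0839]
orientation: [-15.3, 89.8, 157.5]
force: [0.4, -0.3, -1.6]
opening: 0.0501
```

Request:
move_arm --commands '[[[-4, 0, 0, 0], [-4, 0, 0, 0], [-3, 2, 1, 0], [0, 4, 1.5, 0], [0, 4, 1.5, 0], [0, 4, 1.5, 0], [0, 4, 1.5, 0], [0, 4, 1.5, 0]]]'

```text
clock: 49.95
tool_pos: [0.3258, -0.5513, 0.195]
orientation: [144.2, 89.9, -43.0]
force: [1.3, -0.4, 0.9]
opening: 0.0499
```

Request:
move_arm --commands '[[[0, 0, 0, 0], [0, 0, 0, 0], [0, 0, 0, 0], [0, 0, 0, 0]]]'

```text
clock: 50.35
tool_pos: [0.3275, -0.5491, 0.1944]
orientation: [153.3, 90.0, -33.9]
force: [0.0, -0.5, 0.8]
opening: 0.0499
```

```bash
python3 - <<'E'
from h import *
p,d,K,T=take('top');W=cloud(d,K,T);save('t10',p)
z0=np.load('top0.npz');W0=cloud(z0['d'],z0['K'],z0['T'])
for n,w in(('now',W),('start',W0)):
    m=np.zeros(w.shape[:2],bool);m[185:250,280:420]=1
    q=w[m&(w[...,2]>.1)];
    A=np.c_[q[:,:2],np.ones(len(q))];print(n,np.median(q[:,2]),np.linalg.lstsq(A,q[:,2],rcond=None)[0].round(4))
    g=w[265:300,435:475];k=(g[...,2]>.038)&(g[...,2]<.06)&(g[...,1]<-.31)&(g[...,0]>.425)&(g[...,0]<.46);print('grip',g[k].mean(0).round(4))
print(get_obs()['force'],get_obs()['clock'])
E
```

```text
now 0.11667092970783666 [-0.3515  0.0189  0.3246]
grip [ 0.4387 -0.3399  0.0491]
start 0.11665730725459045 [-0.3253  0.0175  0.3092]
grip [ 0.4386 -0.3403  0.049 ]
[-0.35740136  0.37745444 -0.77905169] 50.4
```

View pics/t10.png

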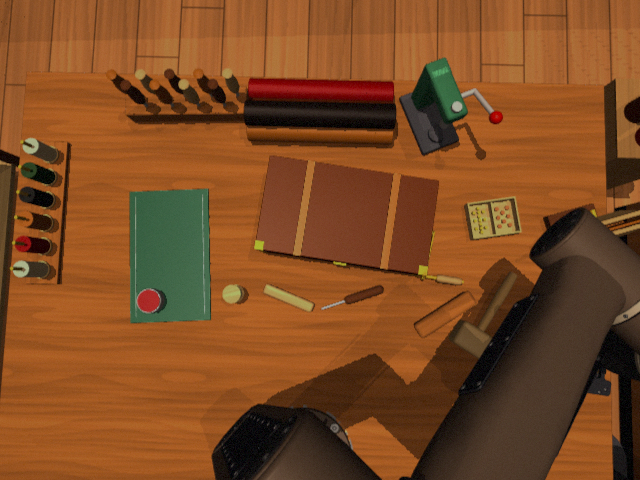

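The lid height (116.7 mm) and grip position match the start within 0.5 mm. The top view shows the chest shut, nothing moved, and the arm clear. Handing in.

```bash
python3 -c "
from plant import close_job;print(close_job())"
```

```text
the job is handed in; nothing more can be done
None
```

I carried out the whole job and handed it in at about 50 s of the 210 s allowed; the hand-in gives no verdict.

- **Opening:** I swung the stay over centre to its stop and let go. It held the lid up alone while I loaded the bottles.
- **Bottles:** Five bottles were on the mat, and all five now stand in cells 5 to 1, leaving cell 0 empty. The last look before closing showed each cap at z 0.098 m, which means seated and upright, and within about 2 mm of its cell centre.
- **Closing:** I guided the stay back by hand, holding it all the way, and released it with the lid fully shut. I did not measure the lid's speed; the stay moved at about 1 rad/s at most, so the lid should have stayed well below the drop limit.
- **Final checks:** In the last picture the lid height and grip position matched the start within 0.5 mm. The other things on the bench looked unmoved in that view and the arm was clear of everything. A slope fit across the lid differed slightly from the start (-0.352 against -0.325 along x). Its area also took in points off the flat lid top, so I relied on the height and grip position instead.

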